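Load a cylinder cell into the spring-contact test holder

TASK

Take the green cylinder cell from the blue cradle and load it into the single-cell test holder, whose black bed someone has left shifted a little on its grey base. With the white-banded end still raised, push the plain green end in against the spring contact without ramming the spring to its stop, then press the white-banded end gently down until it snaps under the steel catch and the cell lies flat and held. Leave the other things on the bench alone.

Things in the scene. Friction and masses are not known exactly. Their poses are not given: they have to be found in the camera images.
- cell_center (a point): centre of the loose cell: a cylinder 26 mm in diameter, 65 mm long, about 90 g, flat at both ends, green sleeve, white band at one end. Own x runs along the cylinder towards the white-banded end; own z is up at the start, when it lies level in the blue cradle, centre 27 mm above the bench
- cradle: blue cradle, fixed, 60 mm long along its x (the cell's x at the start), origin on the bench under its middle. Two saddles 34 mm wide and 22 mm high at 18 to 30 mm either side of the middle; between them only a beam 14 mm wide, 10 mm high, so fingers fit beside the cell's middle
- cell_plain_end (a point): centre of the cell's plain green end face (on its axis, 32.5 mm behind its centre); axes as the cell's
- cell_white_end (a point): centre of the cell's white-banded end face (32.5 mm ahead of its centre); axes as the cell's
- seat_center (a point): nominal place of the loaded cell's centre, fixed to the holder's grey base, 35 mm above the bench. Own x runs along the holder from spring contact (-x) to catch (+x), y across, z up. The loaded cell lies along x, white-banded end at +x. The black bed (seat, spring and catch in one piece) may stand up to 5 mm either way along x and up to 4.5 mm higher or 7.5 mm lower than nominal
- holder: test holder; origin on the bench 35 mm below seat_center, same axes. Its black bed is clamped by friction, offset from nominal by an unknown amount that no pose reading shows. Nominal mm: floor z 22 at x -42 to -17 and 17 to 32; beam 14 wide between, top z 15, so fingers fit; lips at x -31 to -19 (inner y +-14.3, flared to z 40) and 21 to 31 (y +-12.2, to z 35); spring block x -54 to -42, z 51 with posts
- contact_nominal (a point): nominal place of the tip of the unpressed spring contact: a brass dome 12 mm wide on a steel plate, 28.5 mm behind seat_center, 4 mm below it (9 mm above the seat floor). The true one is shifted with the bed. It yields along -x: 1.8 N at first touch, 0.6 N more per mm, hard stop at 9.5 mm; 4 mm in when the cell is loaded. Axes as the holder's
- catch_nominal (a point): nominal tip of the catch, a steel plate 3 mm thick, 21 mm wide, round-nosed, 29.5 mm ahead of and 15.3 mm above seat_center, 3 mm past the end wall (10 mm thick); its level top is 51.8 mm above the bench, its underside 0.8 mm above the loaded cell; all shift with the bed. A cell tilted 38 degrees, spring in 6 mm, turns down past it; let go at 15 degrees it stays wedged; pressed with 12 to 15 N it snaps in
- cell: the cell itself; origin on the cell's side, 13 mm below its centre as it lies at the start
- flux_jar: small white jar with a green lid, 45 mm wide, 30 mm high; bystander (origin: centre of its underside)
- side_cutter: blue-handled side cutter lying flat; bystander (origin: centre of its underside)
- solder_spool: spool of solder wire, 52 mm wide, 28 mm high; bystander (origin: centre of its underside)
- desolder_wick: small flat blue reel with a copper tail; bystander (origin: centre of its underside)
- tester_pen: grey pen-shaped tester, 114 mm long; bystander (origin: centre of its underside)

How it is judged:
By the outcome, as a careful person would: the job done as asked, in the order asked, and still so for the second after the job is handed in, with the robot touching nothing.
It also fails if it takes over 72 s, if anything falls off the work surface, if the arm or the gripper's body presses on something with over 40 N, if the wrist force passes 120 N, or if a joint passes its speed limit or range.

ROBOT

A 6-joint arm with a two-finger parallel gripper is mounted at the origin on a cart in front of the work surface, level with it; the furniture and walls round the work are solid. World frame = base frame: x ahead of the robot, y to its left, z up, the work surface at z = 0. Lengths are in mm, angles in rad, forces in N, time in s.
With the tool pointing down it reaches from about 400 to 925 mm from the base axis. Payload 12.5 kg.
Tool frame: the origin (TCP) lies midway between the tips of the shut fingers; the grasp point (between the pads) lies 19 mm behind it; x points along the fingers, y is the direction in which the jaws open and shut, and the axes are right-handed (so a half turn about x gives the same grasp; the last joint's range is limited). The gripper opens to 95 mm and grips with 3 to 60 N. Pads are 20 mm wide; open, the fingers measure 119 mm over their backs; the gripper's body (75 mm by 180 mm) begins 59 mm behind the grasp point.
Start: joints at [-1.225, 0.491, 1.559, -0, 1.092, -0.106], TCP at [272.89, -562.297, 214.661] pointing down, gripper open.
Joint ranges: [-3.1, 3.1], [-0.84, 2.19], [0.05, 2.79], [-1.13, 4.28], [0.06, 2.93], [-2.69, 2.69]. Speed limits (rad/s): [2.22, 2.22, 2.79, 3.14, 3.14, 3.14].

INTERFACE

Orientations are given as [roll, pitch, yaw] about the fixed x, y, z axes, in that order (R = Rz(yaw) Ry(pitch) Rx(roll)).
In Python, from cell import sensors, read_camera, get_calibration, order gives the robot as it stands. The module is installed in compiled form; this text tells all that it offers.
- The arm moves only by the tool servo_tool, never from a script. Its argument "steps" is text: rows parted by semicolons, each of 7 numbers parted by spaces: the shift along the tool's x, y, z in mm, then the turn, a rotation vector about the tool's x, y, z in rad, then the finger opening in mm, from 0 to 95.1. A call has exactly 8 rows; each row shifts and turns the pose as measured when the row begins, along the tool's axes as they then stand; what a row does not reach is not made up. A row lasts 1/10 s, in which the tool goes at most 50 mm and 8.59 degrees, less where a joint would pass 70% of its speed; a pose out of reach is approached as far as the arm can. A call is refused whole if a number of a shift passes 50 or a number of a turn 0.15, either way. A call with a gripper value outside its range is refused whole. The fingers move at their own pace and stop on an object; the grip force is fixed at half the most. Time passes only in rows, so rows that do not move let the fingers close, or fill a call up. It gives the time, the measured TCP pose, the force and the opening at its end, in the units of the state.
- sensors.state(): the state, without advancing time (a new reading comes with each control period).
- read_camera(name): name is "scene" or "top" or "wrist"; returns (picture, depth): 420x560x3 uint8, blue, green, red; 420x560 float32, mm along the optical axis (not along the pixel's ray), 0 where there is no reading.
- get_calibration(name): a dict with "mtx" (3x3 intrinsics, pixels), "R" (3x3) and "t" (3): a world point X has camera coordinates R X + t. Camera axes: x right, y down, z forward; pixel columns grow to the right and rows downward; lengths in mm; the calibration is good to about 2 mm. A picture is of the moment at which its call begins: read the wrist's pose just before it. get_calibration takes no time and is no camera call; for the wrist camera it gives the pose at the moment of the call.
- order.job_done(): hands the job in, once; it reports no verdict.
The state is a dict: "t": time; "joints": joint angles; "qvel": joint speeds; "tau": joint torques, N m; "eef_pos": TCP position; "tcp_rot": TCP orientation; "ft_force": force on the tool from outside, world axes, zero at the start; "moment": the same for the moment, N m; "opening": opening from 0.0 (shut) to 1.0 (fully open).
Only numpy, scipy, OpenCV 4.12 (cv2) and the standard library are available. Lean on these libraries where they do the work, as an engineer would, in place of code of your own. Each camera call takes 0.05 s, during which the arm holds its last target.

## Working session

There is one attempt and no reset: what is moved stays moved. The work goes in short steps, Python scripts to look and compute and a tool call to move; the robot and the scene stay as the last step left them, time stands still between calls to the robot, and variables do not carry over. Pictures are saved under pics/ and viewed, and the job is handed in when it is done.

Besides the shell and the picture viewer there is one more tool, called after "Call:" by a JSON object that holds its "method" and its "body", one argument or row to a line. servo_tool: Moves the arm, as the interface text tells. Its arguments: {"type":"object","properties":{"steps":{"type":"string"}},"required":["steps"]}

```bash
mkdir -p pics; ls
cat > h.py <<'E'
import numpy as np, cv2
from cell import sensors, read_camera, get_calibration, order
from scipy.spatial.transform import Rotation as Ro
def snap(n,tag):
    c=get_calibration(n); p,d=read_camera(n)
    cv2.imwrite(f'pics/{tag}.png',p); np.savez(f'{tag}.npz',p=p,d=d,K=c['mtx'],R=c['R'],t=c['t']); return p,d,c
def world(z,u,v,dep=None):
    d=z['d'][v,u] if dep is None else dep
    x=np.linalg.inv(z['K'])@np.stack([u,v,np.ones_like(u)]).astype(float)*d
    return (z['R'].T@(x-np.array(z['t']).reshape(3,1))).T
E
python3 - <<'E'
from h import *
s=sensors.state(); print(s)
for n in ('scene','top','wrist'):
    p,d,c=snap(n,n+'0'); print(n,c)
E
```

```text
pics
{'t': 0.0, 'joints': array([-1.22461882e+00,  4.91557811e-01,  1.55944016e+00,  7.33281309e-06,
        1.09171442e+00, -1.05624708e-01]), 'qvel': array([0.0013921 , 0.00172663, 0.00204957, 0.00064665, 0.00055657,
       0.00050838]), 'tau': array([ 1.68691422e-03, -6.12631059e+01, -2.58171380e+01,  6.93891523e-02,
        4.82673536e-02, -9.99877079e-05]), 'eef_pos': array([ 272.79244427, -562.0546099 ,  214.06603951]), 'tcp_rot': array([-1.68222903,  1.56967657,  1.91116245]), 'ft_force': array([ 0.46112283, -0.00608235,  0.12677625]), 'moment': array([-0.03976428, -0.02119554,  0.01390411]), 'opening': 1.0014695253754018}
scene {'mtx': array([[407.75649934,   0.        , 285.98021885],
       [  0.        , 407.75649934, 206.41937856],
       [  0.        ,   0.        ,   1.        ]]), 'R': array([[ 0.5292743 , -0.84816208,  0.02213156],
       [-0.50724867, -0.33723008, -0.79307923],
       [ 0.68012315,  0.40853025, -0.6087163 ]]), 't': array([-330.54117371,  291.19582406,  585.64690461])}
top {'mtx': array([[494.27313258,   0.        , 282.2319659 ],
       [  0.        , 494.27313258, 212.69042555],
       [  0.        ,   0.        ,   1.        ]]), 'R': array([[ 0.01821597, -0.99970979,  0.01576461],
       [-0.99539669, -0.01961672, -0.09381157],
       [ 0.0940936 , -0.01398317, -0.99546515]]), 't': array([-86.71726839, 514.70468037, 854.75730673])}
wrist {'mtx': array([[321.77981765,   0.        , 281.30545808],
       [  0.        , 321.77981765, 208.70424773],
       [  0.        ,   0.        ,   1.        ]]), 'R': array([[ 4.36289306e-01, -8.99806379e-01, -3.48779547e-04],
       [-8.70338396e-01, -4.22099482e-01,  2.53659424e-01],
       [-2.28391588e-01, -1.10365338e-01, -9.67293531e-01]]), 't': array([-624.10408483,  -27.31277635,  389.75080656])}
```

View pics/scene0.png

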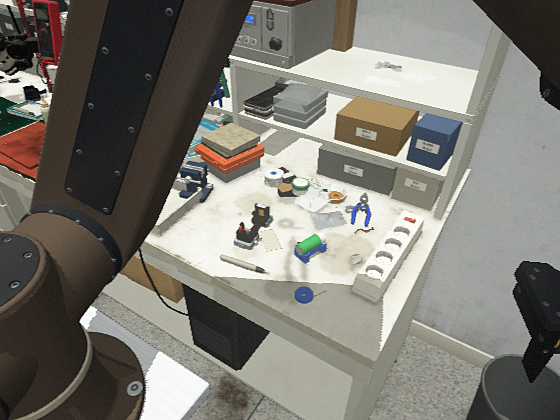

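View pics/top0.png

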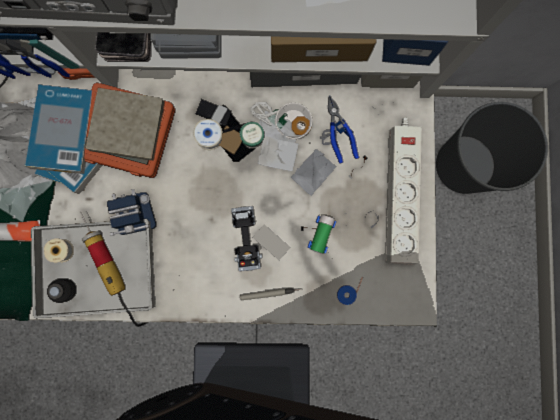

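View pics/wrist0.png

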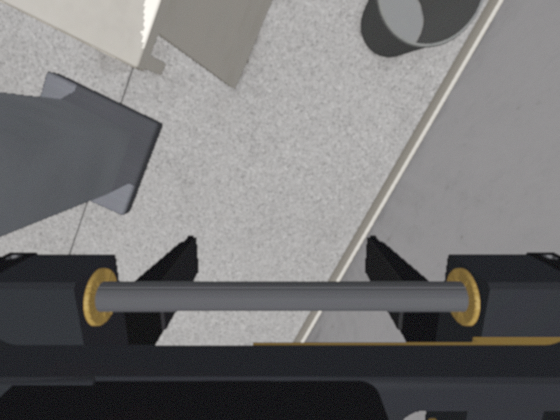

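The top view shows the holder at about (245,238), the cell in its cradle at (321,234), the jar at (251,134), and the pen at (270,294). Next I'll zoom in on the work area and get positions.

Run:
```python
from h import *
z=np.load('top0.npz'); p=z['p'];d=z['d']
a=cv2.resize(p[190:310,215:365],None,fx=5,fy=5,interpolation=cv2.INTER_CUBIC);cv2.imwrite('pics/topz.png',a)
z2=np.load('scene0.npz');a=cv2.resize(z2['p'][190:280,215:345],None,fx=6,fy=6,interpolation=cv2.INTER_CUBIC);cv2.imwrite('pics/scenez.png',a)
hsv=cv2.cvtColor(p,cv2.COLOR_BGR2HSV)
m=cv2.inRange(hsv,(45,120,60),(80,255,255)); m[:200]=0;m[:,:290]=0;m[270:]=0;m[:,350:]=0
v,u=np.nonzero(m);w=world(z,u,v);print(len(u),w.min(0),w.max(0),w.mean(0))
print('table', world(z,np.array([280,200,350]),np.array([200,280,200])))
# holder points
v,u=np.mgrid[195:280,225:270];w=world(z,u.ravel(),v.ravel());k=(w[:,2]>14)
print(w[k].min(0),w[k].max(0))
```

```text
368 [ 433.4877854  -163.13446613   28.96212555] [498.82757264 -64.64306716 900.5334307 ] [ 472.56383204 -144.23929104   44.32975603]
table [[ 541.80641292  -72.76475974    0.84317253]
 [ 393.75630707   69.01861974   -2.23058247]
 [ 544.69358617 -201.70324753   -1.59686011]]
[415.12379772 -64.64306716  14.02180637] [528.15675924  13.28513067 900.5334307 ]
```

View pics/topz.png

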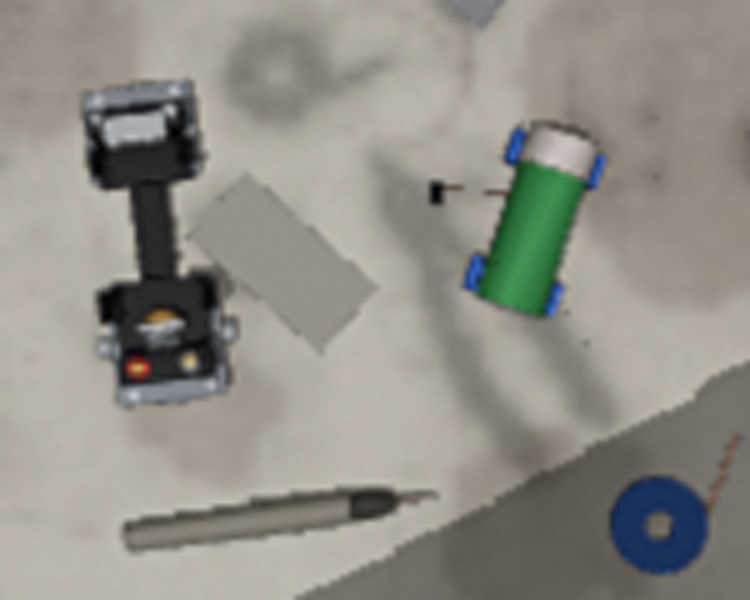

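View pics/scenez.png

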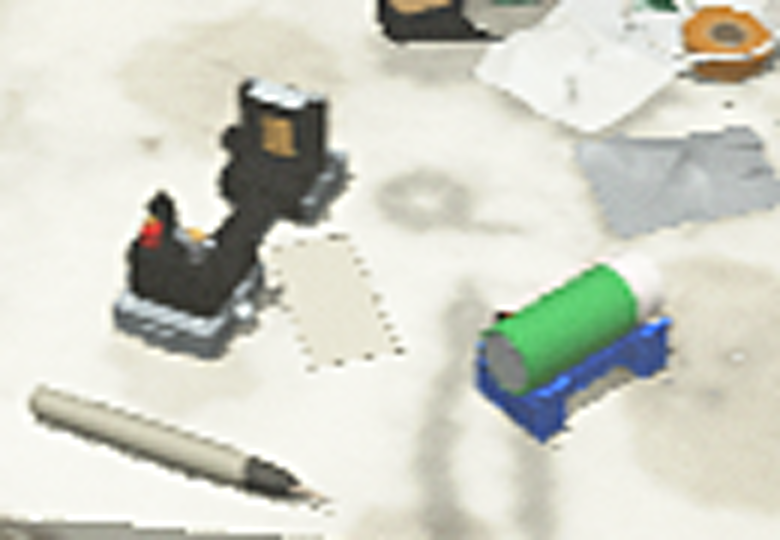

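Run:
```python
from h import *
z=np.load('top0.npz'); d=z['d']
def region(u0,u1,v0,v1,lo,hi):
    v,u=np.mgrid[v0:v1,u0:u1];u=u.ravel();v=v.ravel();w=world(z,u,v);k=(w[:,2]>lo)&(w[:,2]<hi);return w[k]
w=region(300,345,205,265,30,45)
r=cv2.minAreaRect(w[:,:2].astype(np.float32));print('cell',r,w[:,2].max())
w=region(225,270,195,280,3,70)
r=cv2.minAreaRect(w[:,:2].astype(np.float32));print('holder',r,w[:,2].max())
for lo,hi in ((3,12),(12,20),(20,28),(28,40),(40,50),(50,60)):
    k=(w[:,2]>lo)&(w[:,2]<hi);print(lo,hi,k.sum(),w[k].min(0),w[k].max(0))
s=sensors.state()
c=get_calibration('wrist');T=Ro.from_euler('xyz',s['tcp_rot']).as_matrix();C=-c['R'].T@c['t']
print('T',T,'cam in tool',T.T@(C-s['eef_pos']),'R cam axes in tool',(c['R']@T).round(3))
```

```text
cell ((479.814697265625, -147.85189819335938), (24.74751091003418, 64.65361022949219), 72.73251342773438) 43.737116094732094
holder ((473.3739013671875, -14.02945327758789), (152.00503540039062, 80.11315155029297), 1.2380510568618774) 49.85211808612307
3 12 496 [396.81650836 -54.98823574   3.00881042] [548.64926908  27.03017411  11.9931708 ]
12 20 526 [413.35289817 -39.27784094  12.00223582] [528.36608079  15.40182248  19.87597593]
20 28 57 [426.43855842 -35.95289964  20.11011736] [513.22352997   9.9152095   27.84113413]
28 40 207 [420.69996453 -35.7700121   28.01845981] [509.70616759  11.56321172  39.95057668]
40 50 157 [422.64518776 -29.56770239  40.01660793] [518.15977306  10.62256875  49.85211809]Traceback (most recent call last):
  File "<stdin>", line 10, in <module>
    return umr_minimum(a, axis, None, out, keepdims, initial, where)
ValueError: zero-size array to reduction operation minimum which has no identity
```

```bash
cat >> h.py <<'E'
def frame(xdir,ydir):
    x=np.array(xdir,float);x/=np.linalg.norm(x);y=np.array(ydir,float);y-=x*(x@y);y/=np.linalg.norm(y)
    return np.column_stack([x,y,np.cross(x,y)])
def st():
    s=sensors.state();return s,np.array(s['eef_pos']),Ro.from_euler('xyz',s['tcp_rot'])
def plan(P,Rt,opening,n=8,show=True):
    "n equal screw-ish rows from present to target, printed in tool axes"
    s,p,R=st();Rt=Ro.from_matrix(Rt);rv=(R.inv()*Rt).as_rotvec()
    out=[]
    for i in range(n):
        f0,f1=i/n,(i+1)/n
        Ri=R*Ro.from_rotvec(rv*f0);dp=Ri.inv().apply((np.array(P)-p)/n)
        out.append(' '.join(f'{a:.1f}' for a in dp)+' '+' '.join(f'{a:.4f}' for a in rv/n)+f' {opening}')
    print('dist',np.linalg.norm(P-p).round(1),'rot',np.degrees(np.linalg.norm(rv)).round(2));print('; '.join(out))
E
python3 - <<'E'
from h import *
s=sensors.state()
c=get_calibration('wrist');T=Ro.from_euler('xyz',s['tcp_rot']).as_matrix();C=-c['R'].T@c['t']
print('T',T.round(3),'cam in tool',T.T@(C-s['eef_pos']),'cam axes in tool',(c['R']@T).round(3),s['t'])
# look pose: tool down, jaw y-> along cell's y
z=np.load('top0.npz'); p=z['p'];hsv=cv2.cvtColor(p,cv2.COLOR_BGR2HSV)
def region(u0,u1,v0,v1,lo,hi):
    v,u=np.mgrid[v0:v1,u0:u1];u=u.ravel();v=v.ravel();w=world(z,u,v);k=(w[:,2]>lo)&(w[:,2]<hi);return w[k]
w=region(300,345,205,265,30,45)
q=w[:,:2]-w[:,:2].mean(0);U,S,V=np.linalg.svd(q,full_matrices=False);print('cell axis',V[0],np.degrees(np.arctan2(V[0,1],V[0,0])))
w=region(225,270,195,280,12,70)
q=w[:,:2]-w[:,:2].mean(0);U,S,V=np.linalg.svd(q,full_matrices=False);print('holder axis',V[0],np.degrees(np.arctan2(V[0,1],V[0,0])),cv2.minAreaRect(w[:,:2].astype(np.float32)))
E
```

```text
T [[-0.     0.437 -0.9  ]
 [ 0.001 -0.9   -0.437]
 [-1.    -0.001 -0.   ]] cam in tool [-169.56406939   -0.70068402  -72.20711844] cam axes in tool [[-0.001  1.     0.   ]
 [-0.254 -0.     0.967]
 [ 0.967  0.     0.254]] 0.15
cell axis [-0.95193439  0.30630201] 162.16348719185345
holder axis [-0.98939008 -0.14528338] -171.6463104661472 ((470.8515625, -12.284509658813477), (113.57543182373047, 43.14167785644531), 8.686664581298828)
```

Run:
```python
from h import *
a=np.radians(-17.8);cx=np.array([np.cos(a),np.sin(a),0]);cy=np.array([-np.sin(a),np.cos(a),0])
plan(np.array([480,-148,190.]),frame([0,0,-1],-cy),95,16)
```

```text
dist 463.7 rot 43.69
1.5 -17.6 -22.9 0.0477 0.0000 0.0000 95; 1.5 -18.7 -22.1 0.0477 0.0000 0.0000 95; 1.5 -19.7 -21.2 0.0477 0.0000 0.0000 95; 1.5 -20.7 -20.2 0.0477 0.0000 0.0000 95; 1.5 -21.7 -19.2 0.0477 0.0000 0.0000 95; 1.5 -22.6 -18.1 0.0477 0.0000 0.0000 95; 1.5 -23.4 -17.0 0.0477 0.0000 0.0000 95; 1.5 -24.2 -15.9 0.0477 0.0000 0.0000 95; 1.5 -24.9 -14.7 0.0477 0.0000 0.0000 95; 1.5 -25.6 -13.5 0.0477 0.0000 0.0000 95; 1.5 -26.2 -12.3 0.0477 0.0000 0.0000 95; 1.5 -26.8 -11.0 0.0477 0.0000 0.0000 95; 1.5 -27.2 -9.8 0.0477 0.0000 0.0000 95; 1.5 -27.7 -8.4 0.0477 0.0000 0.0000 95; 1.5 -28.1 -7.1 0.0477 0.0000 0.0000 95; 1.5 -28.4 -5.8 0.0477 0.0000 0.0000 95
```

Call:
{"method": "servo_tool", "body": {
  "steps": "1.5 -18 -23 0.05 0 0 95; 1.5 -19 -22 0.05 0 0 95; 1.5 -20 -21 0.05 0 0 95; 1.5 -21 -20 0.05 0 0 95; 1.5 -22 -19 0.05 0 0 95; 1.5 -23 -18 0.05 0 0 95; 1.5 -23 -17 0.05 0 0 95; 1.5 -24 -16 0.05 0 0 95"
}}

```text
t: 0.95
eef_pos: [379.4, -350.1, 199.8]
tcp_rot: [-1.038, 1.567, 2.135]
ft_force: [-0.1, -0.3, -0.2]
opening: 1.0
```

Call:
{"method": "servo_tool", "body": {
  "steps": "1.5 -25 -15 0.05 0 0 95; 1.5 -26 -14 0.05 0 0 95; 1.5 -26 -12 0.05 0 0 95; 1.5 -27 -11 0.05 0 0 95; 1.5 -27 -10 0.05 0 0 95; 1.5 -28 -8 0.05 0 0 95; 1.5 -28 -7 0.05 0 0 95; 1.5 -28 -6 0.05 0 0 95"
}}

```text
t: 1.75
eef_pos: [497.6, -139.3, 187.2]
tcp_rot: [-0.494, 1.566, 2.261]
ft_force: [0.0, -0.5, -0.0]
opening: 1.003
```

Run:
```python
from h import *
print(sensors.state()['joints'].round(2))
a=np.radians(-17.8);cx=np.array([np.cos(a),np.sin(a),0]);cy=np.array([-np.sin(a),np.cos(a),0])
plan(np.array([480,-148,170.]),frame([0,0,-1],-cy),95,4)
```

```text
[-0.4   0.37  1.85  0.    0.92  1.55]
dist 26.1 rot 4.35
4.3 3.7 3.2 -0.0189 0.0011 0.0006 95; 4.3 3.6 3.3 -0.0189 0.0011 0.0006 95; 4.3 3.6 3.4 -0.0189 0.0011 0.0006 95; 4.3 3.5 3.5 -0.0189 0.0011 0.0006 95
```

Call:
{"method": "servo_tool", "body": {
  "steps": "4.3 3.7 3.2 -0.019 0.001 0 95; 4.3 3.6 3.3 -0.019 0.001 0 95; 4.3 3.6 3.4 -0.019 0.001 0 95; 4.3 3.5 3.5 -0.019 0.001 0 95; 0 0 0 0 0 0 95; 0 0 0 0 0 0 95; 0 0 0 0 0 0 95; 0 0 0 0 0 0 95"
}}

```text
t: 2.55
eef_pos: [477.9, -149.1, 168.3]
tcp_rot: [-1.093, 1.568, 1.744]
ft_force: [0.7, 0.2, -0.8]
opening: 0.999
```

Run:
```python
from h import *
snap('wrist','w1');s,p,R=st();print(p,R.as_matrix().round(3),s['qvel'])
```

```text
[ 477.96945004 -149.0372617   168.28237291] [[-0.    -0.3   -0.954]
 [ 0.003 -0.954  0.3  ]
 [-1.    -0.003  0.001]] [ 0.00539474 -0.0002758  -0.00065013  0.00048757 -0.0015327   0.00013492]
```

View pics/w1.png

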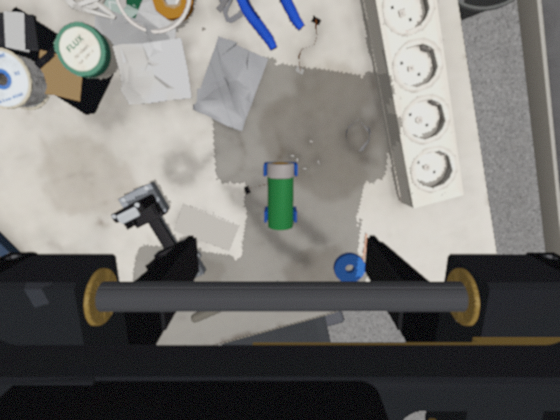

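The wrist view shows the cell at about (281,196), with its axis nearly vertical in the image. The catch end of the holder is at (140,200).

Run:
```python
from h import *
z=np.load('w1.npz');p=z['p']
v,u=np.mgrid[150:240,255:310];u=u.ravel();v=v.ravel();w=world(z,u,v);k=(w[:,2]>29)&(w[:,2]<50);w=w[k];u=u[k];v=v[k]
r=cv2.minAreaRect(w[:,:2].astype(np.float32));print('rect',r,'ztop',np.percentile(w[:,2],[50,95,99]))
q=w[:,:2]-w[:,:2].mean(0);U,S,V=np.linalg.svd(q,full_matrices=False);ax=V[0]*np.sign(V[0,0]);print('mean',w.mean(0),'yaw',np.degrees(np.arctan2(ax[1],ax[0])))
l=q@ax;print('len',l.min(),l.max())
# table check
v,u=np.mgrid[180:220,330:350];print('table z',np.median(world(z,u.ravel(),v.ravel())[:,2]))
hsv=cv2.cvtColor(p,cv2.COLOR_BGR2HSV);m=cv2.inRange(hsv,(45,120,40),(80,255,255));m[:,:250]=0;m[:,310:]=0;m[:150]=0;m[240:]=0
v,u=np.nonzero(m);print('green px',u.min(),u.max(),v.min(),v.max(),u.mean())
C=-z['R'].T@z['t'];K=np.linalg.inv(z['K'])
def ray(u,v,h):
    d=z['R'].T@(K@[u,v,1]);return C+d*(h-C[2])/d[2]
print(ray(u.min(),196,27),ray(u.max()+1,196,27))
```

```text
rect ((482.2533874511719, -147.9405517578125), (24.174144744873047, 64.5624008178711), 71.84713745117188) ztop [37.368284   39.68435998 40.20822187]
mean [ 483.50115897 -148.12060934   36.68888649] yaw -17.949948015252758
len -33.49920749043985 31.030877778577096
table z -0.6243597035584478
green px 268 292 179 228 280.0424403183024
[ 485.0083642  -135.97840259   27.        ] [ 477.60264879 -159.55478828   27.        ]
```

Run:
```python
from h import *
a=np.radians(8.5);hy=np.array([-np.sin(a),np.cos(a),0])
plan(np.array([478,-12,125.]),frame([0,0,-1],-hy),95,6)
```

```text
dist 143.7 rot 25.95
7.3 -21.8 6.8 -0.0755 0.0001 0.0005 95; 7.3 -22.2 5.2 -0.0755 0.0001 0.0005 95; 7.3 -22.6 3.5 -0.0755 0.0001 0.0005 95; 7.2 -22.8 1.8 -0.0755 0.0001 0.0005 95; 7.2 -22.8 0.1 -0.0755 0.0001 0.0005 95; 7.2 -22.8 -1.7 -0.0755 0.0001 0.0005 95
```

Call:
{"method": "servo_tool", "body": {
  "steps": "7.3 -22 7 -0.076 0 0 95; 7.3 -22 5 -0.076 0 0 95; 7.3 -22.6 3.5 -0.076 0 0 95; 7.3 -23 2 -0.076 0 0 95; 7.3 -23 0 -0.076 0 0 95; 7.3 -23 -2 -0.076 0 0 95; 0 0 0 0 0 0 95; 0 0 0 0 0 0 95"
}}

```text
t: 3.4
eef_pos: [478.9, -7.2, 124.4]
tcp_rot: [-2.921, 1.567, 0.388]
ft_force: [0.1, -0.3, 1.2]
opening: 0.995
```

Run:
```python
from h import *
p,d,c=snap('wrist','w2');s,P,R=st();print(P,R.as_matrix().round(3))
cv2.imwrite('pics/w2z.png',cv2.resize(p[100:260,200:370],None,fx=4,fy=3.7,interpolation=cv2.INTER_CUBIC))
```

```text
[478.8686101   -7.33603264 124.42365966] [[ 0.003  0.167 -0.986]
 [ 0.001 -0.986 -0.167]
 [-1.    -0.001 -0.004]]
```

View pics/w2.png

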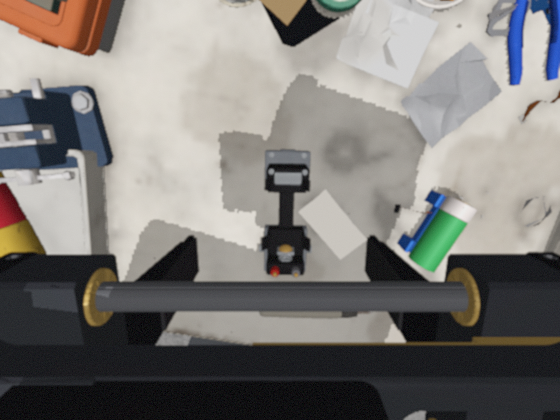

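View pics/w2z.png

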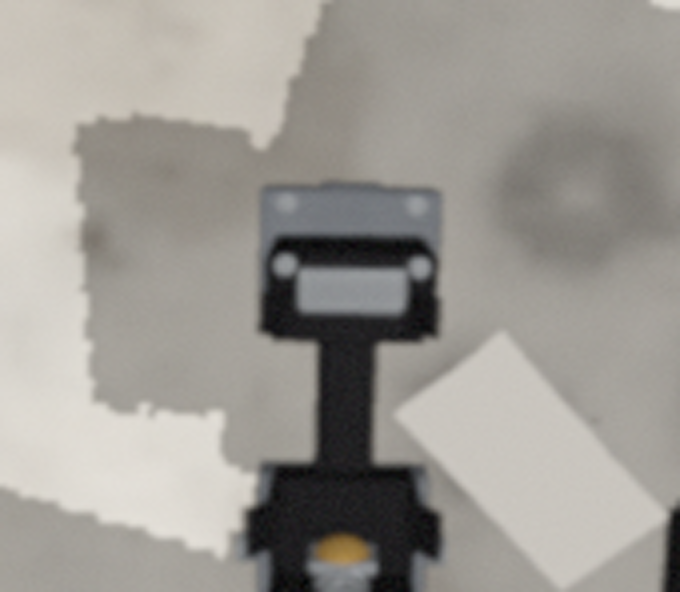

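The zoomed wrist view shows the catch plate at pixels u 274–302, v 172–185. Its nose is the lower edge. The brass dome is near (285.5,247).

Run:
```python
from h import *
z=np.load('w2.npz');p=z['p']
def W(u,v):return world(z,np.array([u]),np.array([v]))[0]
for v in range(146,262,2): 
    print(v,W(288,v).round(1),W(270,v).round(1),z['p'][v,288])
v,u=np.mgrid[174:184,277:300];w=world(z,u.ravel(),v.ravel());print('catch top z',np.median(w[:,2]),w[:,2].std())
v,u=np.mgrid[165:200,330:350];print('table z',np.median(world(z,u.ravel(),v.ravel())[:,2]))
v,u=np.mgrid[151:160,268:306];w=world(z,u.ravel(),v.ravel());print('base top z',np.median(w[:,2]))
```

```text
146 [ 5.326e+02 -3.200e+00  1.000e-01] [ 5.299e+02  1.270e+01 -1.000e-01] [138 146 151]
148 [530.8  -3.6  -1.4] [ 5.281e+02  1.240e+01 -1.000e-01] [130 138 142]
150 [529.8  -3.5   9.8] [527.3  11.9  11.4] [104 100  97]
152 [528.3  -3.7  12.7] [525.8  11.6  13.9] [120 114 111]
154 [526.6  -4.   12.2] [524.   11.3  13.1] [123 118 115]
156 [524.9  -4.3  12.5] [522.4  11.   13.8] [124 119 116]
158 [523.2  -4.6  12.9] [520.5  10.8  12.1] [125 120 117]
160 [521.5  -4.9  12.3] [518.9  10.5  12.9] [124 118 115]
162 [519.7  -5.2  12. ] [517.2  10.2  12.7] [118 113 110]
164 [519.1  -5.2  21.6] [516.8   9.8  23.5] [48 46 43]
166 [519.   -4.9  35. ] [517.2   9.3  39.8] [12  5 12]
168 [518.4  -4.8  43.1] [516.1   9.   43.9] [25 24 20]
170 [517.   -5.1  44.3] [514.8   8.7  45.4] [35 31 34]
172 [515.5  -5.3  44.4] [513.4   8.5  46. ] [100  97  95]
174 [514.   -5.6  45.1] [511.5   8.3  43.6] [154 154 149]
176 [512.6  -5.8  45.9] [510.    8.   43.9] [151 149 146]
178 [511.   -6.1  45.8] [508.3   7.8  43.3] [146 144 142]
180 [509.4  -6.4  45.4] [503.8   7.6  25.9] [148 145 142]
182 [507.8  -6.6  45.2]
[... 1727 characters left out ...]
   16.7] [34 31 30]
242 [448.2 -17.6  16.1] [445.6  -1.3  16.5] [33 29 31]
244 [446.3 -18.   16.3] [443.9  -1.6  17. ] [35 49 61]
246 [448.9 -17.3  28.3] [441.5  -2.   15.8] [ 51  98 126]
248 [447.3 -17.5  28.8] [440.2  -2.2  17.6] [ 63 120 150]
250 [446.2 -17.7  30.8] [438.   -2.6  16.9] [ 71 130 163]
252 [443.7 -18.2  29.2] [435.3  -2.9  14.9] [126 140 152]
254 [442.3 -18.4  30.4] [433.9  -3.2  16.3] [155 150 150]
256 [436.7 -19.5  21.2] [432.9  -3.5  18.8] [129 127 125]
258 [438.8 -19.   30.9] [433.6  -3.6  24.8] [119 118 116]
260 [436.7 -19.3  30.4] [433.   -3.8  27.9] [120 118 115]
catch top z 46.12690243888214 0.6246055549885215
table z -0.5453546206905044
base top z 12.545456629139812
```

Run:
```python
from h import *
z=np.load('w2.npz');p=z['p'];C=-z['R'].T@z['t'];K=np.linalg.inv(z['K'])
def ray(u,v,h):
    d=z['R'].T@(K@[u,v,1]);return C+d*(h-C[2])/d[2]
g=cv2.cvtColor(p,cv2.COLOR_BGR2GRAY)
print(g[170:190,282:296:4].T);print(g[178,268:308]);print(g[155,260:316]); 
m=((g>85)&(g<200)).astype(np.uint8);m2=np.zeros_like(m);m2[171:187,273:304]=m[171:187,273:304]
n,l,s,c=cv2.connectedComponentsWithStats(m2);i=1+np.argmax(s[1:,4]);print(s[i],c[i])
v,u=np.nonzero(l==i);w=np.array([ray(a+.0,b+.0,46.1) for a,b in zip(u,v)])
r=cv2.minAreaRect(w[:,:2].astype(np.float32));print('catch',r,cv2.boxPoints(r))
hsv=cv2.cvtColor(p,cv2.COLOR_BGR2HSV);m=cv2.inRange(hsv,(8,90,60),(28,255,255));m[:235]=0;m[262:]=0;m[:,:270]=0;m[:,302:]=0
v,u=np.nonzero(m);print('brass',u.min(),u.max(),v.min(),v.max(),u.mean())
for vv in range(240,256):print(vv,np.nonzero(m[vv])[0])
print('dome tip ray', ray(u.mean(),v.min()-.5,26-.5),ray(u.mean(),v.min()-.5,22),ray(u.mean(),v.min()-.5,31))
# base plate far edge & sides
print('far base edge',ray(265.5,150,12.5),ray(310,150,12.5))
```

```text
[[ 33  51  98 138 149 149 147 143 143 143 144 146 146 134 103  60  34  32
   36  34]
 [ 37  54  99 136 150 151 147 145 144 145 145 148 147 137 105  60  35  35
   24  37]
 [ 35  45  94 136 151 150 149 147 146 146 146 148 145 135 111  66  37  29
   30  29]
 [ 28  44  89 138 153 150 147 145 146 144 144 147 147 138 113  76  40  34
   30  31]]
[ 21  28  24  22  23  53 103 135 144 146 144 145 143 143 143 145 145 145
 144 145 144 148 146 145 146 146 146 145 146 147 148 144 138 110  68  32
  28  29  25  36]
[143 144 144 142 135 117 116 118 126 138 145 149 151 144 131 123 122 118
 121 121 119 120 121 120 119 120 121 119 120 120 118 120 120 123 120 121
 122 121 122 121 122 134 145 153 153 149 141 127 120 121 136 155 158 159
 159 155]
[273 171  31  14 371] [287.70350404 177.73854447]
catch ((511.44866943359375, -5.987664222717285), (10.177830696105957, 23.239852905273438), 9.602653503417969) [[504.49268     4.6205425]
 [508.36942   -18.293678 ]
 [518.40466   -16.595871 ]
 [514.52795     6.31835  ]]
brass 279 291 244 251 285.2823529411765
240 []
241 []
242 []
243 []
244 [283 284 285 286 287 288]
245 [281 282 283 284 285 286 287 288 289 290]
246 [280 281 282 283 284 285 286 287 288 289 290]
247 [280 281 282 283 284 285 286 287 288 289 290 291]
248 [279 280 281 282 283 284 285 286 287 288 289 290 291]
249 [279 280 281 282 283 284 285 286 287 288 289 290 291]
250 [280 281 282 283 284 285 286 287 288 289 290 291]
251 [282 283 284 285 286 287 288 289]
252 []
253 []
254 []
255 []
dome tip ray [449.80974444 -14.71840088  25.5       ] [448.51557555 -14.98228444  22.        ] [451.84343841 -14.30372671  31.        ]
far base edge [526.7035413   15.71431478  12.5       ] [533.112841   -22.17579649  12.5       ]
```

Run:
```python
from h import *
a=np.radians(-18);cy=np.array([-np.sin(a),np.cos(a),0])
plan(np.array([481.8,-147.9,70.]),frame([0,0,-1],-cy),60,7)
```

```text
dist 150.8 rot 27.59
7.7 19.9 3.0 0.0688 -0.0005 0.0002 60; 7.8 20.0 1.6 0.0688 -0.0005 0.0002 60; 7.8 20.1 0.2 0.0688 -0.0005 0.0002 60; 7.8 20.1 -1.2 0.0688 -0.0005 0.0002 60; 7.8 19.9 -2.6 0.0688 -0.0005 0.0002 60; 7.8 19.7 -3.9 0.0688 -0.0005 0.0002 60; 7.8 19.4 -5.3 0.0688 -0.0005 0.0002 60
```

Call:
{"method": "servo_tool", "body": {
  "steps": "7 20 3 0.069 0 0 60; 7 20 1.6 0.069 0 0 60; 8 20 0 0.069 0 0 60; 8 20 -1 0.069 0 0 60; 8 20 -2.6 0.069 0 0 60; 8 20 -4 0.069 0 0 60; 8 19.4 -5.3 0.069 0 0 60; 0 0 0 0 0 0 60"
}}

```text
t: 4.25
eef_pos: [481.8, -161.3, 71.5]
tcp_rot: [-2.915, 1.56, -0.125]
ft_force: [0.0, 0.0, 0.7]
opening: 0.63
```

Run:
```python
from h import *
a=np.radians(-18);cy=np.array([-np.sin(a),np.cos(a),0])
p,d,c=snap('wrist','w3')
z=np.load('w3.npz')
hsv=cv2.cvtColor(p,cv2.COLOR_BGR2HSV);m=cv2.inRange(hsv,(45,120,40),(80,255,255));m[:,:230]=0;m[:,330:]=0;m[:120]=0
v,u=np.nonzero(m);print(u.min(),u.max(),v.min(),v.max())
v,u=np.mgrid[120:300,240:330];u=u.ravel();v=v.ravel();w=world(z,u,v);k=(w[:,2]>30)&(w[:,2]<45)&(abs(w[:,0]-482)<50)&(abs(w[:,1]+148)<45);w=w[k]
print(cv2.minAreaRect(w[:,:2].astype(np.float32)),w[:,2].max())
plan(np.array([481.8,-147.9,10.]),frame([0,0,-1],-cy),60,4)
```

```text
247 283 213 281
((482.66424560546875, -147.86309814453125), (24.682098388671875, 63.95131301879883), 72.614013671875) 42.75809076002414
dist 63.2 rot 2.07
15.5 -2.9 1.2 -0.0086 -0.0026 0.0006 60; 15.5 -2.9 1.2 -0.0086 -0.0026 0.0006 60; 15.5 -2.9 1.1 -0.0086 -0.0026 0.0006 60; 15.5 -3.0 1.0 -0.0086 -0.0026 0.0006 60
```

View pics/w3.png

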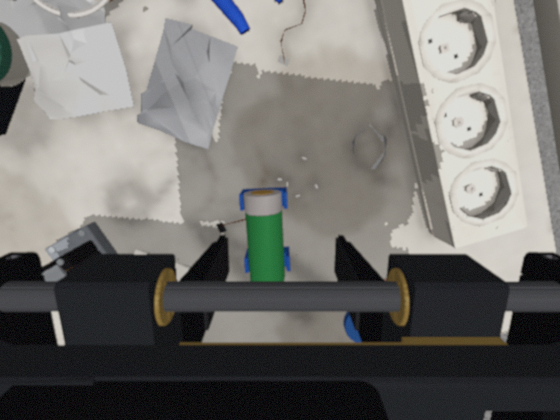

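Call:
{"method": "servo_tool", "body": {
  "steps": "0 -6 2 -0.018 -0.005 0 60; 0 -6 2 -0.01 -0.005 0 60; 0 0 0 0 0 0 60; 0 0 0 0 0 0 60; 0 0 0 0 0 0 60; 0 0 0 0 0 0 60; 0 0 0 0 0 0 60; 0 0 0 0 0 0 60"
}}

```text
t: 5.1
eef_pos: [482.4, -144.3, 73.8]
tcp_rot: [-2.151, 1.568, 0.678]
ft_force: [-1.2, -0.0, -0.6]
opening: 0.629
```

Run:
```python
from h import *
a=np.radians(-17.9);cy=np.array([-np.sin(a),np.cos(a),0])
plan(np.array([482.4,-147.9,10.]),frame([0,0,-1],-cy),60,4)
```

```text
dist 63.9 rot 0.15
15.9 0.9 -0.3 0.0000 -0.0004 0.0005 60; 15.9 0.9 -0.3 0.0000 -0.0004 0.0005 60; 15.9 0.9 -0.3 0.0000 -0.0004 0.0005 60; 15.9 0.9 -0.3 0.0000 -0.0004 0.0005 60
```

Call:
{"method": "servo_tool", "body": {
  "steps": "0 3 -0.8 0 0 0 60; 0 0 0 0 0 0 60; 15 0 0 0 0 0 60; 14 0 0 0 0 0 60; 10 0 0 0 0 0 60; 5 0 0 0 0 0 60; 0 0 0 0 0 0 60; 0 0 0 0 0 0 60"
}}

```text
t: 5.9
eef_pos: [482.7, -148.6, 28.6]
tcp_rot: [-2.482, 1.567, 0.346]
ft_force: [0.1, 0.1, -0.8]
opening: 0.631
```

Run:
```python
from h import *
a=np.radians(-17.9);cy=np.array([-np.sin(a),np.cos(a),0])
plan(np.array([482.4,-147.9,10.]),frame([0,0,-1],-cy),60,1)
```

```text
dist 18.6 rot 0.2
18.6 -0.6 0.6 -0.0012 -0.0026 0.0020 60
```

Call:
{"method": "servo_tool", "body": {
  "steps": "8 -0.6 0.5 0 -0.002 0 60; 6 0 0 0 0 0 60; 3 0 0 0 0 0 60; 0 0 0 0 0 0 60; 0 0 0 0 0 0 20; 0 0 0 0 0 0 20; 0 0 0 0 0 0 20; 0 0 0 0 0 0 20"
}}

```text
t: 6.7
eef_pos: [483.0, -148.0, 11.3]
tcp_rot: [-2.512, 1.568, 0.316]
ft_force: [0.5, -0.3, 0.3]
opening: 0.349
```

Call:
{"method": "servo_tool", "body": {
  "steps": "0 0 0 0 0 0 20; 0 0 0 0 0 0 20; 0 0 0 0 0 0 20; 0 0 0 0 0 0 20; 0 0 0 0 0 0 20; 0 0 0 0 0 0 20; 0 0 0 0 0 0 20; 0 0 0 0 0 0 20"
}}

```text
t: 7.5
eef_pos: [483.0, -148.0, 11.3]
tcp_rot: [-2.507, 1.568, 0.321]
ft_force: [-0.5, 0.8, -0.9]
opening: 0.268
```

```bash
cat >> h.py <<'E'
S=np.array([477.5,-11.1,29.9]);YAW=8.4;OFF=np.array([-15.7,0,0.6]) # cell centre in tool frame
def hax(yaw=None):
    a=np.radians(YAW if yaw is None else yaw);return np.array([np.cos(a),np.sin(a),0]),np.array([-np.sin(a),np.cos(a),0]),np.array([0,0,1.])
def toolR(th):
    hx,hy,hz=hax();t=np.radians(th);u=np.cos(t)*hx+np.sin(t)*hz;n=-np.sin(t)*hx+np.cos(t)*hz
    return frame(-n,-hy)
def target(cx,cz,th,cy=0):
    hx,hy,hz=hax();R=toolR(th);return S+cx*hx+cy*hy+cz*hz-R@OFF,R
def where():
    s,p,R=st();R=R.as_matrix();hx,hy,hz=hax();c=p+R@OFF-S;u=-R[:,2]
    th=np.degrees(np.arcsin(u@hz));uh=u-hz*(u@hz);yw=np.degrees(np.arctan2(uh@hy,uh@hx));roll=np.degrees(np.arcsin(-R[2,1]))
    c=np.array([c@hx,c@hy,c@hz]);t=np.radians(th)
    E=c[[0,2]]-32.5*np.array([np.cos(t),np.sin(t)])+13*np.array([np.sin(t),-np.cos(t)])
    f=s['ft_force'];print('t',round(s['t'],2),'cell c',c.round(1),'th',th.round(2),'yaw',yw.round(2),'roll',roll.round(2),'E',E.round(1),'F',np.round([f@hx,f@hy,f@hz],1),'op',round(s['opening']*95.1,1))
    return c,th
E
python3 - <<'E'
from h import *
where()
P,R=target(10,75,38);plan(P,R,20,12)
E
```

```text
t 7.5 cell c [ -15.2 -136.    -2.9] th 0.14 yaw -26.36 roll 0.1 E [-47.6 -15.9] F [-0.4  0.9 -0.9] op 25.5
dist 162.5 rot 45.84
-6.8 -11.5 2.4 -0.0369 0.0540 -0.0126 20; -6.7 -11.6 1.6 -0.0369 0.0540 -0.0126 20; -6.7 -11.8 0.8 -0.0369 0.0540 -0.0126 20; -6.5 -11.9 0.1 -0.0369 0.0540 -0.0126 20; -6.4 -11.9 -0.7 -0.0369 0.0540 -0.0126 20; -6.2 -12.0 -1.5 -0.0369 0.0540 -0.0126 20; -5.9 -12.0 -2.3 -0.0369 0.0540 -0.0126 20; -5.6 -11.9 -3.0 -0.0369 0.0540 -0.0126 20; -5.3 -11.9 -3.8 -0.0369 0.0540 -0.0126 20; -4.9 -11.8 -4.5 -0.0369 0.0540 -0.0126 20; -4.5 -11.7 -5.2 -0.0369 0.0540 -0.0126 20; -4.0 -11.5 -5.8 -0.0369 0.0540 -0.0126 20
```

Lift straight up first.

Call:
{"method": "servo_tool", "body": {
  "steps": "-5 0 0 0 0 0 20; -12 0 0 0 0 0 20; -15 0 0 0 0 0 20; -15 0 0 0 0 0 20; -15 0 0 0 0 0 20; -12 0 0 0 0 0 20; -4 0 0 0 0 0 20; 0 0 0 0 0 0 20"
}}

```text
t: 8.3
eef_pos: [482.8, -148.1, 97.5]
tcp_rot: [-2.844, 1.566, -0.016]
ft_force: [-0.1, 0.0, -0.7]
opening: 0.272
```

Run:
```python
from h import *
where()
P,R=target(12,78,38);plan(P,R,20,12)
```

```text
t 8.3 cell c [ -15.4 -136.    83.3] th 0.28 yaw -26.36 roll 0.09 E [-47.8  70.1] F [-0.   0.1 -0.7] op 25.9
dist 141.2 rot 45.72
0.1 -11.5 2.3 -0.0369 0.0538 -0.0127 20; 0.2 -11.6 1.9 -0.0369 0.0538 -0.0127 20; 0.2 -11.7 1.4 -0.0369 0.0538 -0.0127 20; 0.3 -11.7 1.0 -0.0369 0.0538 -0.0127 20; 0.4 -11.7 0.6 -0.0369 0.0538 -0.0127 20; 0.5 -11.8 0.2 -0.0369 0.0538 -0.0127 20; 0.7 -11.7 -0.2 -0.0369 0.0538 -0.0127 20; 0.9 -11.7 -0.6 -0.0369 0.0538 -0.0127 20; 1.1 -11.7 -1.0 -0.0369 0.0538 -0.0127 20; 1.3 -11.6 -1.3 -0.0369 0.0538 -0.0127 20; 1.5 -11.5 -1.7 -0.0369 0.0538 -0.0127 20; 1.7 -11.5 -2.0 -0.0369 0.0538 -0.0127 20
```

Call:
{"method": "servo_tool", "body": {
  "steps": "0 -11.5 2.3 -0.037 0.054 -0.013 20; 0 -11.5 2 -0.037 0.054 -0.013 20; 0 -11.5 1.4 -0.037 0.054 -0.013 20; 0 -11.5 1 -0.037 0.054 -0.013 20; 0 -11.5 0.6 -0.037 0.054 -0.013 20; 0 -11.5 0.2 -0.037 0.054 -0.013 20; 0 -11.5 -0.2 -0.037 0.054 -0.013 20; 0.5 -11.5 -0.6 -0.037 0.054 -0.013 20"
}}

```text
t: 9.1
eef_pos: [492.1, -64.2, 97.6]
tcp_rot: [-3.019, 1.17, 0.078]
ft_force: [0.9, 0.2, -0.3]
opening: 0.267
```

Run:
```python
from h import *
where()
P,R=target(12,78,38);plan(P,R,20,5)
```

```text
t 9.1 cell c [  0.  -54.1  82. ] th 22.79 yaw -11.55 roll 2.73 E [-24.9  57.4] F [ 0.9  0.1 -0.3] op 25.4
dist 56.8 rot 18.38
1.2 -11.3 -0.6 -0.0362 0.0520 -0.0102 20; 1.4 -11.2 -1.0 -0.0362 0.0520 -0.0102 20; 1.6 -11.2 -1.3 -0.0362 0.0520 -0.0102 20; 1.8 -11.1 -1.6 -0.0362 0.0520 -0.0102 20; 2.0 -11.0 -1.9 -0.0362 0.0520 -0.0102 20
```

Call:
{"method": "servo_tool", "body": {
  "steps": "1.2 -11.3 -0.6 -0.036 0.052 -0.01 20; 1.4 -11 -1 -0.036 0.052 -0.01 20; 1.6 -11 -1.3 -0.036 0.052 -0.01 20; 1.8 -10 -1.6 -0.036 0.052 -0.01 20; 1 -5 -1 -0.02 0.03 -0.006 20; 0 0 0 0 0 0 20; 0 0 0 0 0 0 20; 0 0 0 0 0 0 20"
}}

```text
t: 9.9
eef_pos: [495.1, -32.2, 94.5]
tcp_rot: [-3.043, 1.04, 0.151]
ft_force: [0.1, 0.8, -1.1]
opening: 0.269
```

Run:
```python
from h import *
where()
P,R=target(12,78,38);plan(P,R,20,1)
for n in('wrist','scene','top'): snap(n,n+'4')
z=np.load('scene4.npz');cv2.imwrite('pics/s4z.png',cv2.resize(z['p'][130:290,180:380],None,fx=4,fy=3.7,interpolation=cv2.INTER_CUBIC))
```

```text
t 9.9 cell c [  5.9 -23.4  77.8] th 30.22 yaw -6.32 roll 2.86 E [-15.6  50.2] F [ 0.3  0.8 -1.1] op 25.6
dist 24.7 rot 9.37
2.7 -24.0 -5.2 -0.0952 0.1329 -0.0043 20
```

View pics/wrist4.png

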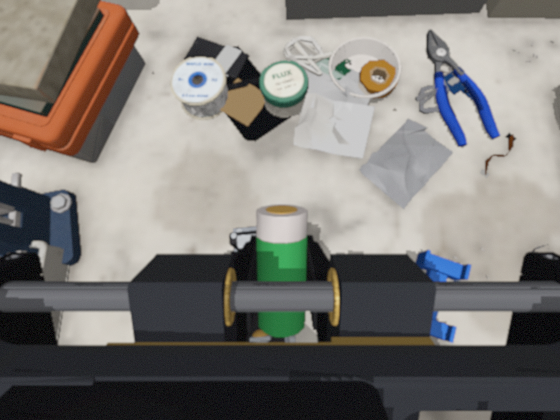

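View pics/s4z.png

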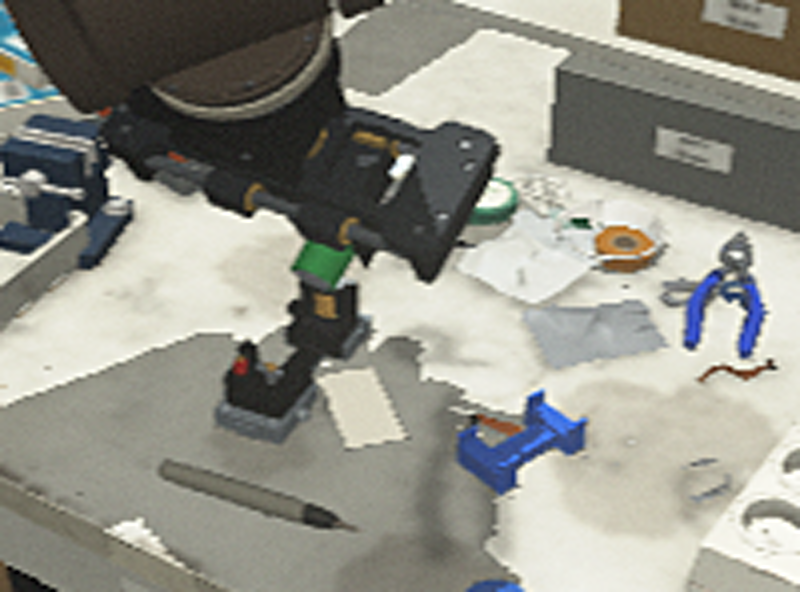

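View pics/top4.png

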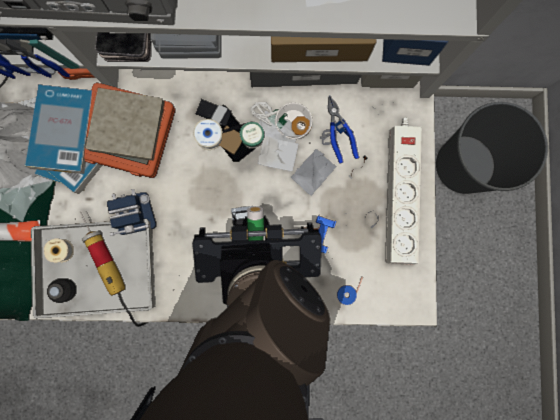

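Run:
```python
from h import *
z=np.load('wrist4.npz');s,p,R=st();R=R.as_matrix()
c=p+R@OFF;u=-R[:,2];n=-R[:,0];y=R[:,1]
def px(X):
    q=z['K']@(z['R']@X+z['t']);return (q[:2]/q[2]).round(1)
w=c+32.5*u
print('white centre',px(w),'top',px(w+13*n),'bot',px(w-13*n),'l',px(w+13*y),'r',px(w-13*y))
g=z['p'];cv2.imwrite('pics/w4z.png',cv2.resize(g[190:270,230:340],None,fx=7,fy=7,interpolation=cv2.INTER_CUBIC))
```

```text
white centre [283.1 207.2] top [283.2 214.3] bot [282.9 201.1] l [309.4 207.2] r [256.7 207.2]
```

View pics/w4z.png

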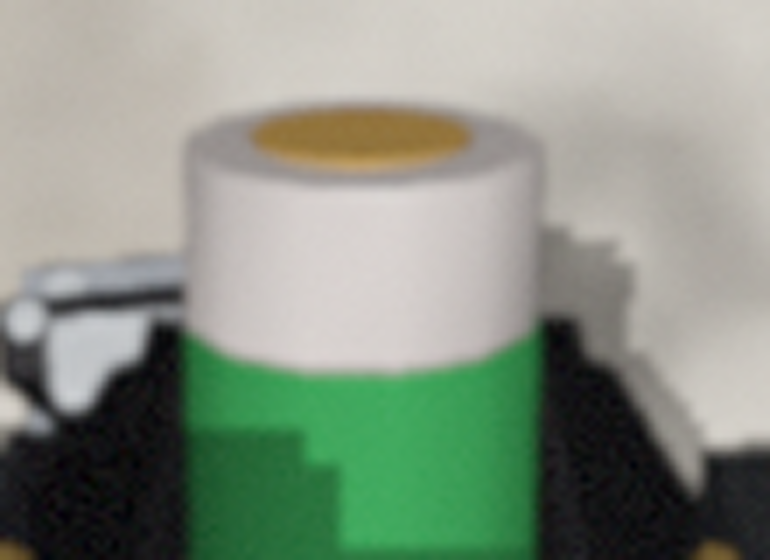

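Call:
{"method": "servo_tool", "body": {
  "steps": "0.6 -5 -1.2 -0.022 0.03 -0.001 20; 0.6 -5 -1.2 -0.022 0.03 -0.001 20; 0.6 -5 -1.2 -0.022 0.03 -0.001 20; 0.5 -3 -1 -0.015 0.02 -0.001 20; 0 0 0 0 0 0 20; 0 0 0 0 0 0 20; 0 0 0 0 0 0 20; 0 0 0 0 0 0 20"
}}

```text
t: 10.85
eef_pos: [500.0, -14.3, 96.8]
tcp_rot: [-3.13, 0.926, 0.145]
ft_force: [-0.5, 0.0, -0.9]
opening: 0.265
```

Run:
```python
from h import *
where()
# E.x=-15,E.z=0
t=np.radians(38);
def c4E(ex,ez,th):
    t=np.radians(th);return ex+32.5*np.cos(t)-13*np.sin(t),ez+32.5*np.sin(t)+13*np.cos(t)
cx,cz=c4E(-15,20,38);print(cx,cz);P,R=target(cx,cz,38,-.5);plan(P,R,20,3)
```

```text
t 10.85 cell c [11.9 -6.4 79.1] th 36.94 yaw -0.94 roll 0.4 E [-6.3 49.2] F [-0.5  0.1 -0.9] op 25.2
2.6067503129849037 50.25313774497128
dist 30.6 rot 1.3
5.8 -1.9 8.2 -0.0044 0.0061 -0.0005 20; 5.8 -1.9 8.2 -0.0044 0.0061 -0.0005 20; 5.7 -2.0 8.2 -0.0044 0.0061 -0.0005 20
```

Call:
{"method": "servo_tool", "body": {
  "steps": "3 -2 4 -0.006 0.008 0 20; 5 -2 7 -0.004 0.006 0 20; 5 -1 7 0 0 0 20; 3 0 4 0 0 0 20; 0 0 0 0 0 0 20; 0 0 0 0 0 0 20; 0 0 0 0 0 0 20; 0 0 0 0 0 0 20"
}}

```text
t: 11.65
eef_pos: [493.1, -11.1, 71.5]
tcp_rot: [-3.141, 0.909, 0.143]
ft_force: [0.3, 0.3, 0.1]
opening: 0.268
```

```bash
cat >> h.py <<'E'
def c4E(ex,ez,th):
    t=np.radians(th);return ex+32.5*np.cos(t)-13*np.sin(t),ez+32.5*np.sin(t)+13*np.cos(t)
def go(ex,ez,th,n,cy=-.5,op=20):
    where();cx,cz=c4E(ex,ez,th);P,R=target(cx,cz,th,cy);plan(P,R,op,n)
E
python3 - <<'E'
from h import *
go(-15,20,38,1)
go(-15,3,38,3)
E
```

```text
t 11.65 cell c [ 5.3 -2.2 53.6] th 37.93 yaw -0.25 roll 0.02 E [-12.3  23.4] F [0.3 0.3 0.1] op 25.5
dist 4.7 rot 0.25
1.0 -1.7 4.2 -0.0035 0.0013 -0.0023 20
t 11.65 cell c [ 5.3 -2.2 53.6] th 37.93 yaw -0.25 roll 0.02 E [-12.3  23.4] F [0.3 0.3 0.1] op 25.5
dist 20.6 rot 0.25
4.8 -0.6 4.9 -0.0012 0.0004 -0.0008 20; 4.8 -0.6 4.9 -0.0012 0.0004 -0.0008 20; 4.8 -0.6 4.9 -0.0012 0.0004 -0.0008 20
```

Call:
{"method": "servo_tool", "body": {
  "steps": "0 -1.5 2 -0.003 0.001 -0.002 20; 3 0 3 0 0 0 20; 5 0 4 0 0 0 20; 4 0 3 0 0 0 20; 1.5 0 1.5 0 0 0 20; 0 0 0 0 0 0 20; 0 0 0 0 0 0 20; 0 0 0 0 0 0 20"
}}

```text
t: 12.45
eef_pos: [490.5, -9.9, 50.9]
tcp_rot: [3.141, 0.908, 0.146]
ft_force: [-0.3, -0.4, -0.7]
opening: 0.269
```

Run:
```python
from h import *
go(-15,-11,38,4)
p,d,c=snap('wrist','w5');cv2.imwrite('pics/w5z.png',cv2.resize(p[180:260,230:340],None,fx=7,fy=7,interpolation=cv2.INTER_CUBIC))
p,d,c=snap('scene','s5');cv2.imwrite('pics/s5z.png',cv2.resize(p[180:260,210:310],None,fx=7,fy=7,interpolation=cv2.INTER_CUBIC))
```

```text
t 12.45 cell c [ 2.9 -0.7 33. ] th 37.99 yaw -0.01 roll -0.01 E [-14.7   2.7] F [-0.3 -0.3 -0.7] op 25.6
dist 13.7 rot 0.02
2.7 -0.1 2.2 -0.0000 0.0000 -0.0001 20; 2.7 -0.1 2.2 -0.0000 0.0000 -0.0001 20; 2.7 -0.1 2.2 -0.0000 0.0000 -0.0001 20; 2.7 -0.1 2.2 -0.0000 0.0000 -0.0001 20
```

View pics/w5z.png

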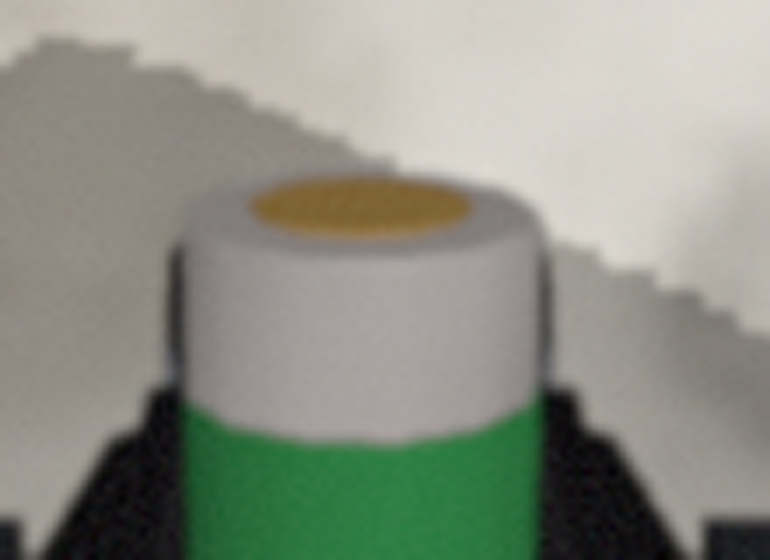

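View pics/s5z.png

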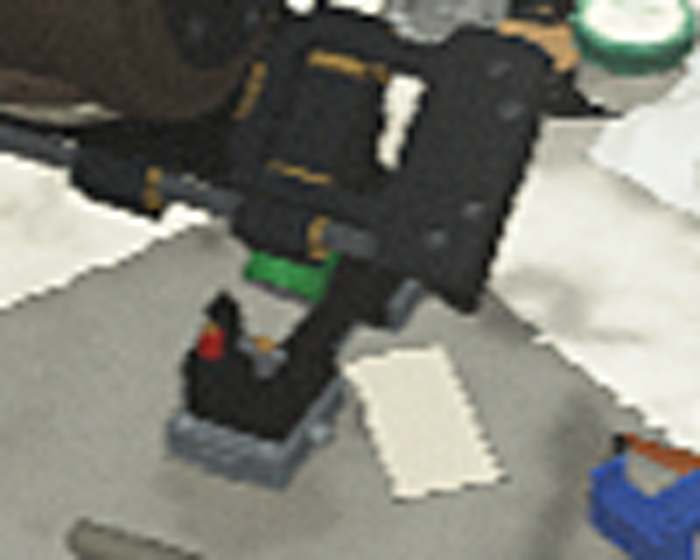

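Call:
{"method": "servo_tool", "body": {
  "steps": "2.5 0 2 0 0 0 20; 2.5 0 2 0 0 0 20; 2.5 0 2 0 0 0 20; 1.5 0 1 0 0 0 20; 0 0 0 0 0 0 20; 0 0 0 0 0 0 20; 0 0 0 0 0 0 20; 0 0 0 0 0 0 20"
}}

```text
t: 13.35
eef_pos: [490.7, -10.0, 38.8]
tcp_rot: [3.141, 0.907, 0.146]
ft_force: [-0.3, 0.2, -1.1]
opening: 0.264
```

Run:
```python
from h import *
go(-18,-12,38,1)
```

```text
t 13.35 cell c [ 3.1 -0.8 20.9] th 38.03 yaw 0.0 roll -0.03 E [-14.5  -9.4] F [-0.3  0.2 -1.1] op 25.2
dist 4.4 rot 0.04
-0.1 -0.3 4.4 0.0000 -0.0005 -0.0005 20
```

Call:
{"method": "servo_tool", "body": {
  "steps": "0.2 -0.2 2 0 0 0 20; -0.5 0 1.5 0 0 0 20; -0.5 0 1 0 0 0 20; 0 0 0 0 0 0 20; 0 0 0 0 0 0 20; 0 0 0 0 0 0 20; 0 0 0 0 0 0 20; 0 0 0 0 0 0 20"
}}

```text
t: 14.15
eef_pos: [486.5, -10.4, 36.7]
tcp_rot: [3.14, 0.907, 0.145]
ft_force: [-0.5, 0.4, -1.6]
opening: 0.269
```

Run:
```python
from h import *
go(-20,-11,38,1)
f=[sensors.state()['ft_force'] for i in range(20)];print(np.mean(f,0),np.std(f,0))
```

```text
t 14.15 cell c [-1.2 -0.6 18.8] th 38.06 yaw 0.01 roll -0.04 E [-18.8 -11.5] F [-0.4  0.5 -1.6] op 25.6
dist 1.3 rot 0.07
-1.1 -0.1 0.7 0.0002 -0.0010 -0.0008 20
[-0.51424169  0.44290944 -1.60226516] [2.22044605e-16 5.55111512e-17 6.66133815e-16]
```

Call:
{"method": "servo_tool", "body": {
  "steps": "-1.2 0 1.6 0 0 0 20; 0 0 0 0 0 0 20; 0 0 0 0 0 0 20; 0 0 0 0 0 0 20; 0 0 0 0 0 0 20; 0 0 0 0 0 0 20; 0 0 0 0 0 0 20; 0 0 0 0 0 0 20"
}}

```text
t: 14.95
eef_pos: [484.4, -10.7, 36.7]
tcp_rot: [3.14, 0.906, 0.145]
ft_force: [-0.3, 0.3, -0.3]
opening: 0.262
```

Run:
```python
from h import *
where()
```

```text
t 14.95 cell c [-3.3 -0.6 18.8] th 38.07 yaw 0.02 roll -0.04 E [-20.9 -11.4] F [-0.2  0.4 -0.3] op 25.0
```

Call:
{"method": "servo_tool", "body": {
  "steps": "-1.2 0 1.6 0 0 0 20; 0 0 0 0 0 0 20; 0 0 0 0 0 0 20; 0 0 0 0 0 0 20; 0 0 0 0 0 0 20; 0 0 0 0 0 0 20; 0 0 0 0 0 0 20; 0 0 0 0 0 0 20"
}}

```text
t: 15.75
eef_pos: [483.4, -11.1, 37.3]
tcp_rot: [3.139, 0.903, 0.145]
ft_force: [1.6, 0.1, 0.0]
opening: 0.265
```

Run:
```python
from h import *
where()
```

```text
t 15.75 cell c [-4.3 -0.9 19.3] th 38.25 yaw 0.08 roll -0.09 E [-21.8 -11. ] F [ 1.6 -0.1  0. ] op 25.2
```

Call:
{"method": "servo_tool", "body": {
  "steps": "-0.6 0 1.2 0 0 0 20; -0.6 0 1.2 0 0 0 20; -0.6 0 1.2 0 0 0 20; -0.4 0 0.8 0 0 0 20; -0.4 0 0.8 0 0 0 20; -0.4 0 0.8 0 0 0 20; -0.4 0 0.8 0 0 0 20; -0.4 0 0.8 0 0 0 20"
}}

```text
t: 16.55
eef_pos: [477.0, -12.3, 37.1]
tcp_rot: [3.137, 0.895, 0.145]
ft_force: [5.2, 4.2, 4.1]
opening: 0.268
```

Run:
```python
from h import *
where()
```

```text
t 16.55 cell c [-11.   -1.1  19. ] th 38.71 yaw 0.25 roll -0.18 E [-28.2 -11.4] F [5.8 3.4 4.1] op 25.5
```

```bash
cat >> h.py <<'E'
def fE(th,ez,tip=-35.0):
    t=np.radians(th);s,c=np.sin(t),np.cos(t);k=((-4-ez)+6*s)/c;return tip-6+6*c+k*s-.3
def spring():
    c,th=where();t=np.radians(th);E=c[[0,2]]-32.5*np.array([np.cos(t),np.sin(t)])+13*np.array([np.sin(t),-np.cos(t)])
    print('spring in est',round(fE(th,E[1],-28.5)-E[0],2))
E
python3 - <<'E'
from h import *
spring()
go(fE(32,-12),-12,32,8,-.5)
E
```

```text
t 16.55 cell c [-11.   -1.1  19. ] th 38.71 yaw 0.25 roll -0.18 E [-28.2 -11.4] F [5.8 3.4 4.1] op 25.5
spring in est 7.03
t 16.55 cell c [-11.   -1.1  19. ] th 38.71 yaw 0.25 roll -0.18 E [-28.2 -11.4] F [5.8 3.4 4.1] op 25.5
dist 4.1 rot 6.72
0.5 -0.1 0.2 0.0004 -0.0146 -0.0002 20; 0.5 -0.1 0.2 0.0004 -0.0146 -0.0002 20; 0.5 -0.1 0.2 0.0004 -0.0146 -0.0002 20; 0.5 -0.1 0.2 0.0004 -0.0146 -0.0002 20; 0.5 -0.1 0.2 0.0004 -0.0146 -0.0002 20; 0.5 -0.1 0.2 0.0004 -0.0146 -0.0002 20; 0.5 -0.1 0.2 0.0004 -0.0146 -0.0002 20; 0.5 -0.1 0.2 0.0004 -0.0146 -0.0002 20
```

Call:
{"method": "servo_tool", "body": {
  "steps": "0.5 -0.1 0.4 0 -0.015 0 20; 0.5 -0.1 0.4 0 -0.015 0 20; 0.5 -0.1 0.4 0 -0.015 0 20; 0.5 -0.1 0.5 0 -0.015 0 20; 0.5 -0.1 0.5 0 -0.015 0 20; 0.5 -0.1 0.5 0 -0.015 0 20; 0.5 -0.1 0.5 0 -0.015 0 20; 0.5 -0.1 0.5 0 -0.015 0 20"
}}

```text
t: 17.35
eef_pos: [478.8, -11.9, 32.8]
tcp_rot: [3.133, 1.011, 0.141]
ft_force: [4.5, 2.7, 1.4]
opening: 0.266
```

Run:
```python
from h import *
spring()
go(fE(24,-12),-12,24,8,-.5)
```

```text
t 17.35 cell c [-7.7 -0.9 15.9] th 32.05 yaw 0.28 roll -0.26 E [-28.3 -12.4] F [4.8 2.  1.4] op 25.3
spring in est 5.88
t 17.35 cell c [-7.7 -0.9 15.9] th 32.05 yaw 0.28 roll -0.26 E [-28.3 -12.4] F [4.8 2.  1.4] op 25.3
dist 4.0 rot 8.05
0.3 -0.1 0.4 0.0005 -0.0176 -0.0004 20; 0.4 -0.1 0.4 0.0005 -0.0176 -0.0004 20; 0.4 -0.1 0.3 0.0005 -0.0176 -0.0004 20; 0.4 -0.1 0.3 0.0005 -0.0176 -0.0004 20; 0.4 -0.1 0.3 0.0005 -0.0176 -0.0004 20; 0.4 -0.1 0.3 0.0005 -0.0176 -0.0004 20; 0.4 -0.1 0.3 0.0005 -0.0176 -0.0004 20; 0.4 -0.1 0.3 0.0005 -0.0176 -0.0004 20
```

Call:
{"method": "servo_tool", "body": {
  "steps": "0.3 -0.1 0.8 0 -0.0175 0 20; 0.3 -0.1 0.8 0 -0.0175 0 20; 0.3 -0.1 0.7 0 -0.0175 0 20; 0.4 -0.1 0.7 0 -0.0175 0 20; 0.4 -0.1 0.7 0 -0.0175 0 20; 0.4 -0.1 0.7 0 -0.0175 0 20; 0.4 -0.1 0.7 0 -0.0175 0 20; 0.4 -0.1 0.7 0 -0.0175 0 20"
}}

```text
t: 18.15
eef_pos: [478.1, -12.2, 28.1]
tcp_rot: [3.128, 1.15, 0.135]
ft_force: [5.7, 2.3, 0.7]
opening: 0.268
```

Run:
```python
from h import *
spring()
go(fE(16,-12),-12,16,8,-.5)
```

```text
t 18.15 cell c [-6.5 -1.1 12.3] th 24.13 yaw 0.18 roll -0.31 E [-30.9 -12.9] F [6.  1.4 0.7] op 25.5
spring in est 6.64
t 18.15 cell c [-6.5 -1.1 12.3] th 24.13 yaw 0.18 roll -0.31 E [-30.9 -12.9] F [6.  1.4 0.7] op 25.5
dist 3.8 rot 8.14
0.4 -0.1 0.3 0.0003 -0.0177 -0.0006 20; 0.4 -0.1 0.3 0.0003 -0.0177 -0.0006 20; 0.4 -0.1 0.2 0.0003 -0.0177 -0.0006 20; 0.4 -0.1 0.2 0.0003 -0.0177 -0.0006 20; 0.4 -0.1 0.2 0.0003 -0.0177 -0.0006 20; 0.4 -0.1 0.2 0.0003 -0.0177 -0.0006 20; 0.4 -0.1 0.2 0.0003 -0.0177 -0.0006 20; 0.4 -0.1 0.2 0.0003 -0.0177 -0.0006 20
```

Call:
{"method": "servo_tool", "body": {
  "steps": "0.3 -0.15 0.5 0 -0.0185 0 20; 0.3 -0.15 0.5 0 -0.0185 0 20; 0.3 -0.15 0.5 0 -0.0185 0 20; 0.3 -0.15 0.5 0 -0.0185 0 20; 0.3 -0.1 0.5 0 -0.0185 0 20; 0.4 -0.1 0.5 0 -0.0185 0 20; 0.4 -0.1 0.5 0 -0.0185 0 20; 0.4 -0.1 0.5 0 -0.0185 0 20"
}}

```text
t: 18.95
eef_pos: [477.5, -12.7, 24.1]
tcp_rot: [3.119, 1.288, 0.123]
ft_force: [5.8, 1.8, -2.1]
opening: 0.266
```

Run:
```python
from h import *
spring()
go(fE(10,-12.5),-12.5,10,8,-.5)
p,d,c=snap('wrist','w6');cv2.imwrite('pics/w6z.png',cv2.resize(p[170:270,225:345],None,fx=6,fy=6,interpolation=cv2.INTER_CUBIC))
```

```text
t 18.95 cell c [-5.2 -1.5  9.1] th 16.17 yaw -0.05 roll -0.35 E [-32.8 -12.5] F [ 6.   0.9 -2.1] op 25.3
spring in est 6.7
t 18.95 cell c [-5.2 -1.5  9.1] th 16.17 yaw -0.05 roll -0.35 E [-32.8 -12.5] F [ 6.   0.9 -2.1] op 25.3
dist 3.8 rot 6.18
0.4 -0.1 0.2 -0.0002 -0.0135 -0.0008 20; 0.4 -0.1 0.2 -0.0002 -0.0135 -0.0008 20; 0.4 -0.1 0.2 -0.0002 -0.0135 -0.0008 20; 0.4 -0.1 0.2 -0.0002 -0.0135 -0.0008 20; 0.4 -0.1 0.1 -0.0002 -0.0135 -0.0008 20; 0.4 -0.1 0.1 -0.0002 -0.0135 -0.0008 20; 0.4 -0.1 0.1 -0.0002 -0.0135 -0.0008 20; 0.4 -0.1 0.1 -0.0002 -0.0135 -0.0008 20
```

View pics/w6z.png

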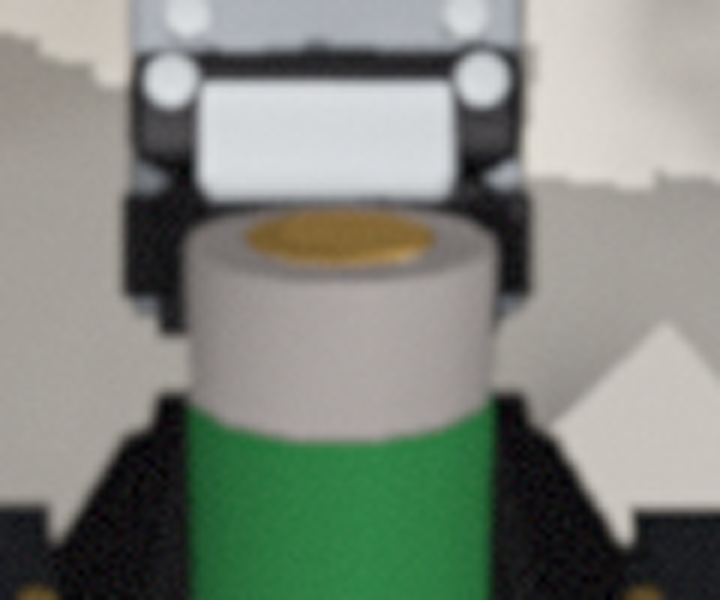

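Call:
{"method": "servo_tool", "body": {
  "steps": "0.3 -0.4 0.4 0 -0.014 0 20; 0.3 -0.4 0.4 0 -0.014 0 20; 0.3 -0.3 0.4 0 -0.014 0 20; 0.3 -0.3 0.4 0 -0.014 0 20; 0.3 -0.2 0.4 0 -0.014 0 20; 0.3 -0.2 0.4 0 -0.014 0 20; 0.3 -0.2 0.4 0 -0.014 0 20; 0.3 -0.2 0.4 0 -0.014 0 20"
}}

```text
t: 19.8
eef_pos: [477.9, -13.8, 20.4]
tcp_rot: [3.052, 1.396, 0.049]
ft_force: [3.6, 2.6, -0.4]
opening: 0.269
```

Run:
```python
from h import *
spring()
p,d,c=snap('wrist','w7');cv2.imwrite('pics/w7z.png',cv2.resize(p[170:270,225:345],None,fx=6,fy=6,interpolation=cv2.INTER_CUBIC))
```

```text
t 19.8 cell c [-3.3 -2.5  5.8] th 9.99 yaw -0.36 roll -0.89 E [-33.  -12.6] F [ 4.   2.1 -0.4] op 25.6
spring in est 5.83
```

View pics/w7z.png

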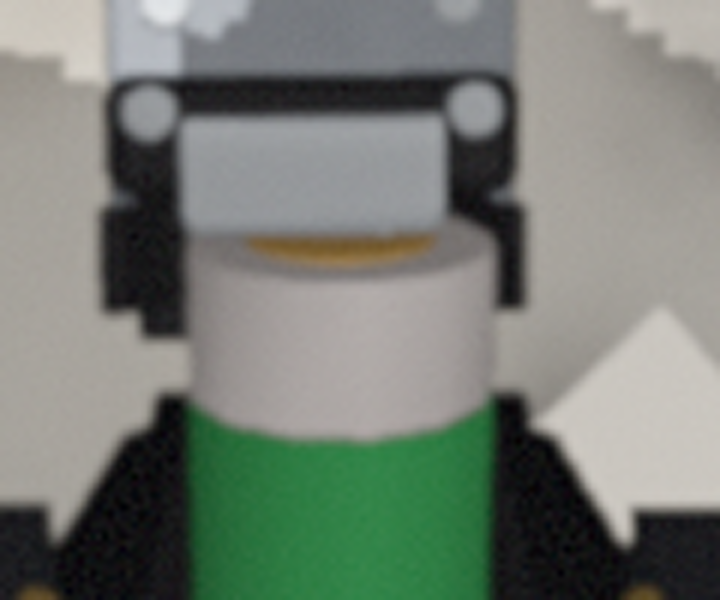

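Run:
```python
from h import *
s,p,R=st();print(s['joints'].round(3),s['qvel'].round(4),s['tau'].round(2),s['moment'],s['ft_force'])
where()
```

```text
[-0.191  0.579  2.201  0.213  0.196  1.036] [-0.0024 -0.0016  0.0151  0.0971 -0.0262 -0.1042] [-1.510e+00 -4.955e+01 -5.160e+00  7.000e-02  3.000e-02 -5.000e-01] [ 0.53368809 -0.62849091  0.02469289] [4.69272208 3.54757658 0.03229799]
t 19.85 cell c [-3.  -2.5  5.8] th 9.96 yaw -0.37 roll -0.9 E [-32.8 -12.6] F [5.2 2.8 0. ] op 25.5
```

Call:
{"method": "servo_tool", "body": {
  "steps": "0 -0.5 0.2 0 0 0 20; 0 -0.5 0.2 0 0 0 20; 0 -0.3 0.2 0 0 0 20; 0 -0.3 0.2 0 0 0 20; 0 0 0.2 0 0 0 20; 0 0 0.2 0 0 0 20; 0 0 0.2 0 0 0 20; 0 0 0.2 0 0 0 20"
}}

```text
t: 20.65
eef_pos: [478.1, -13.4, 20.3]
tcp_rot: [3.038, 1.39, 0.034]
ft_force: [4.1, -0.1, 1.2]
opening: 0.263
```

Run:
```python
from h import *
s,p,R=st();print(s['joints'].round(3),s['qvel'].round(4))
spring()
```

```text
[-0.189  0.579  2.205  0.217  0.185  1.034] [-0.0021 -0.0016  0.0046  0.0072 -0.0038 -0.0097]
t 20.65 cell c [-3.1 -2.   5.7] th 10.3 yaw -0.42 roll -1.07 E [-32.8 -12.9] F [ 4.  -0.7  1.2] op 25.0
spring in est 5.67
```

Run:
```python
from h import *
go(fE(10,-12.5,-34.8),-12.5,10,4,0)
```

```text
t 20.65 cell c [-3.1 -2.   5.7] th 10.3 yaw -0.42 roll -1.07 E [-32.8 -12.9] F [ 4.  -0.7  1.2] op 25.0
dist 2.5 rot 1.26
-0.1 -0.6 0.2 -0.0018 -0.0013 -0.0050 20; -0.1 -0.6 0.2 -0.0018 -0.0013 -0.0050 20; -0.1 -0.6 0.2 -0.0018 -0.0013 -0.0050 20; -0.1 -0.6 0.2 -0.0018 -0.0013 -0.0050 20
```

Call:
{"method": "servo_tool", "body": {
  "steps": "0 -0.7 0.4 -0.002 -0.001 -0.005 20; 0 -0.7 0.4 -0.002 -0.001 -0.005 20; 0 -0.7 0.4 -0.002 -0.001 -0.005 20; 0 -0.6 0.4 -0.002 -0.001 -0.005 20; 0 -0.2 0.3 0 0 -0.002 20; 0 0 0.3 0 0 -0.001 20; 0 0 0.2 0 0 0 20; 0 0 0.2 0 0 0 20"
}}

```text
t: 21.45
eef_pos: [476.9, -11.3, 20.2]
tcp_rot: [-3.126, 1.392, 0.165]
ft_force: [5.5, 0.4, 0.1]
opening: 0.264
```

Run:
```python
from h import *
s,p,R=st();print(s['joints'].round(3),s['qvel'].round(4))
spring()
go(fE(10,-12.5,-34.8),-12.5,10,4,0)
p,d,c=snap('wrist','w8');cv2.imwrite('pics/w8z.png',cv2.resize(p[170:270,225:345],None,fx=6,fy=6,interpolation=cv2.INTER_CUBIC))
```

```text
[-0.199  0.579  2.205  0.326  0.199  0.908] [-0.0029 -0.0037  0.0024  0.0189 -0.0024 -0.0218]
t 21.45 cell c [-4.1 -0.2  5.6] th 10.27 yaw 0.12 roll 0.16 E [-33.7 -13. ] F [ 5.5 -0.4  0.1] op 25.1
spring in est 6.64
t 21.45 cell c [-4.1 -0.2  5.6] th 10.27 yaw 0.12 roll 0.16 E [-33.7 -13. ] F [ 5.5 -0.4  0.1] op 25.1
dist 0.4 rot 0.35
-0.1 -0.0 -0.1 0.0005 -0.0012 0.0008 20; -0.1 -0.0 -0.1 0.0005 -0.0012 0.0008 20; -0.1 -0.0 -0.1 0.0005 -0.0012 0.0008 20; -0.1 -0.0 -0.1 0.0005 -0.0012 0.0008 20
```

View pics/w8z.png

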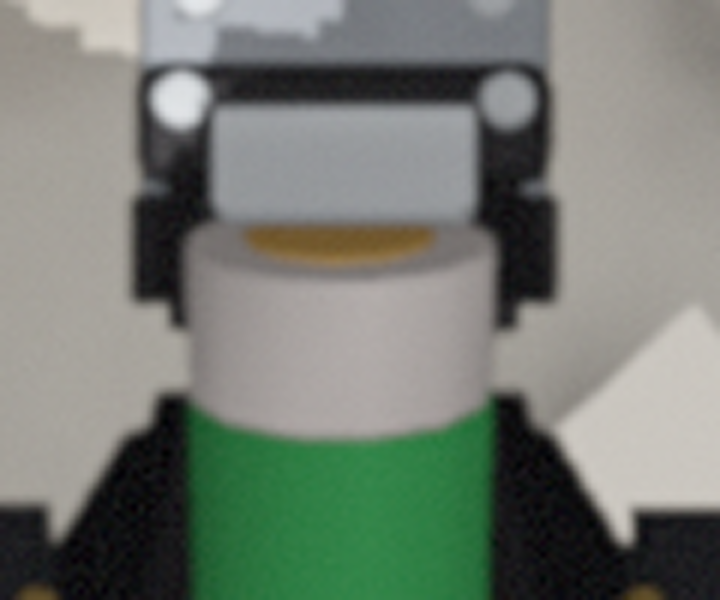

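Call:
{"method": "servo_tool", "body": {
  "steps": "0 0 0.2 0 0 0 44; 0 0 0 0 0 0 44; 0 0 0 0 0 0 44; 0 0 0 0 0 0 44; 0 0 0 0 0 0 44; 0 0 0 0 0 0 44; 0 0 0 0 0 0 44; 0 0 0 0 0 0 44"
}}

```text
t: 22.3
eef_pos: [472.7, -10.1, 19.0]
tcp_rot: [-3.098, 1.399, 0.193]
ft_force: [0.1, -0.1, 0.5]
opening: 0.464
```

Run:
```python
from h import *
s,p,R=st();print(s['joints'].round(3),s['qvel'].round(4))
where()
p,d,c=snap('wrist','w9');cv2.imwrite('pics/w9z.png',cv2.resize(p[170:270,225:345],None,fx=6,fy=6,interpolation=cv2.INTER_CUBIC))
```

```text
[-0.199  0.58   2.21   0.329  0.203  0.905] [-0.0005  0.0009  0.0015  0.0009  0.0015 -0.0025]
t 22.3 cell c [-7.9  1.5  4.4] th 9.81 yaw 0.13 roll 0.42 E [-37.7 -13.9] F [ 0.1 -0.1  0.5] op 44.1
```

View pics/w9z.png

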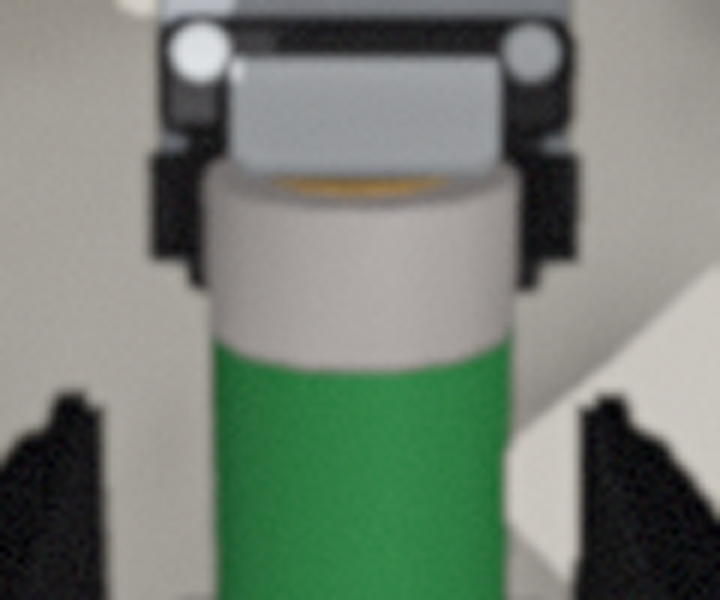

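Call:
{"method": "servo_tool", "body": {
  "steps": "-4 0.5 0 0 0 0 44; -8 0.5 0 0 0 0 44; -12 0 0 0 0 0 44; -12 0 0 0 0 0 44; -10 0 0 0 0 0 44; -4 0 0 0 0 0 44; 0 0 0 0 0 0 44; 0 0 0 0 0 0 44"
}}

```text
t: 23.15
eef_pos: [463.7, -13.3, 72.6]
tcp_rot: [-3.105, 1.399, 0.186]
ft_force: [0.0, 1.0, -0.1]
opening: 0.46
```

```bash
cat >> h.py <<'E'
def goT(x,z,th,n,cy=0,op=0):
    "TCP in bed coords"
    hx,hy,hz=hax();s,p,R=st();Rm=R.as_matrix();q=p-S;f=s['ft_force'];print('TCP bed',np.round([q@hx,q@hy,q@hz],1),'th',np.degrees(np.arcsin(-Rm[2,2])).round(1),'F',np.round([f@hx,f@hy,f@hz],1),'t',s['t'],'op',round(s['opening']*95.1,1))
    plan(S+x*hx+cy*hy+z*hz,toolR(th),op,n)
E
python3 - <<'E'
from h import *
goT(15,35,-5,8)
p,d,c=snap('wrist','w10');cv2.imwrite('pics/w10z.png',cv2.resize(p[120:270,200:370],None,fx=4.5,fy=3.9,interpolation=cv2.INTER_CUBIC))
p,d,c=snap('scene','s10');cv2.imwrite('pics/s10z.png',cv2.resize(p[180:260,210:310],None,fx=7,fy=7,interpolation=cv2.INTER_CUBIC))
E
```

```text
TCP bed [-14.   -0.2  42.7] th 9.8 F [ 0.2  0.9 -0.1] t 23.15 op 43.8
dist 30.0 rot 14.85
1.6 -0.0 -3.4 0.0004 -0.0324 0.0008 0; 1.5 -0.0 -3.5 0.0004 -0.0324 0.0008 0; 1.3 -0.0 -3.5 0.0004 -0.0324 0.0008 0; 1.2 -0.0 -3.5 0.0004 -0.0324 0.0008 0; 1.1 -0.0 -3.6 0.0004 -0.0324 0.0008 0; 1.0 -0.0 -3.6 0.0004 -0.0324 0.0008 0; 0.9 -0.0 -3.6 0.0004 -0.0324 0.0008 0; 0.8 -0.0 -3.7 0.0004 -0.0324 0.0008 0
```

View pics/w10z.png

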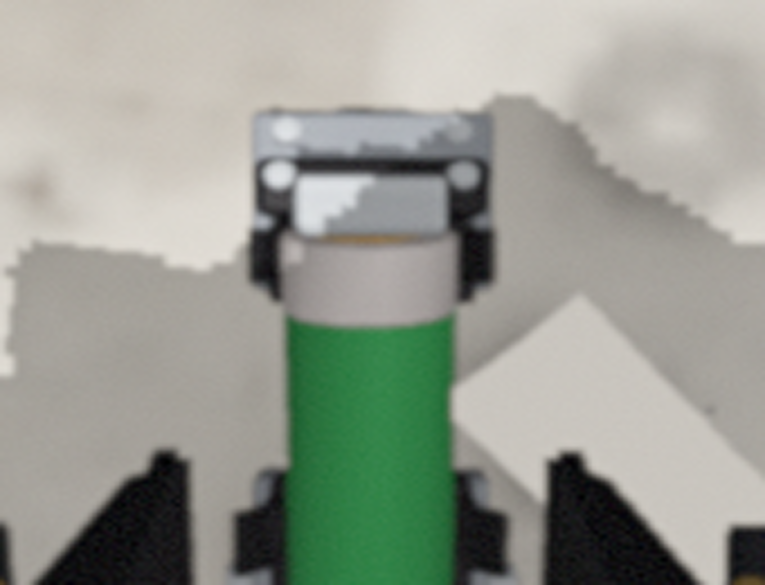

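View pics/s10z.png

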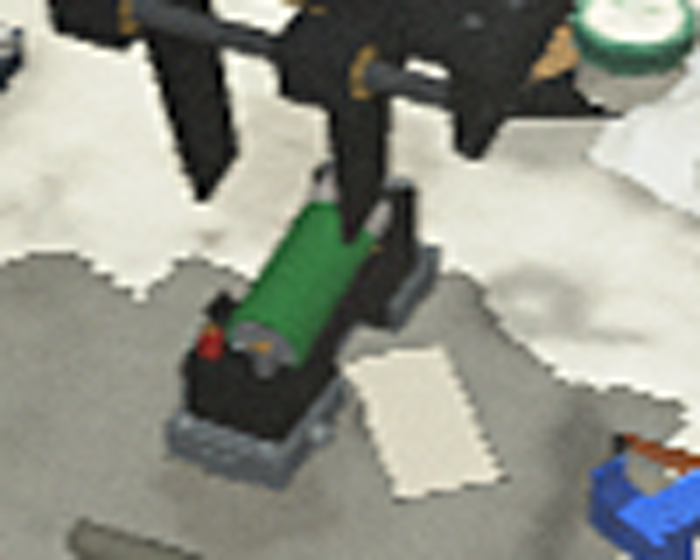

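Call:
{"method": "servo_tool", "body": {
  "steps": "1 0 -3.4 0 -0.032 0 0; 1 0 -3.5 0 -0.032 0 0; 1 0 -3.5 0 -0.032 0 0; 1 0 -3.5 0 -0.032 0 0; 1 0 -3.6 0 -0.032 0 0; 0 0 -3.5 0 -0.032 0 0; 0 0 -3 0 -0.032 0 0; 0 0 0 0 0 0 0"
}}

```text
t: 24.05
eef_pos: [487.1, -9.3, 64.9]
tcp_rot: [-0.12, 1.501, -3.112]
ft_force: [-0.3, -0.7, 0.6]
opening: 0.002
```

Call:
{"method": "servo_tool", "body": {
  "steps": "0 0 0 0 0 0 0; 0 0 0 0 0 0 0; 0 0 0 0 0 0 0; 0 0 0 0 0 0 0; 0 0 0 0 0 0 0; 0 0 0 0 0 0 0; 0 0 0 0 0 0 0; 0 0 0 0 0 0 0"
}}

```text
t: 24.85
eef_pos: [485.5, -9.2, 64.2]
tcp_rot: [-0.134, 1.502, -3.127]
ft_force: [0.3, -0.3, -0.6]
opening: 0.005
```

Run:
```python
from h import *
goT(15,30,-5,2)
p,d,c=snap('wrist','w11')
p,d,c=snap('scene','s11');cv2.imwrite('pics/s11z.png',cv2.resize(p[180:260,210:310],None,fx=7,fy=7,interpolation=cv2.INTER_CUBIC))
```

```text
TCP bed [ 8.2  0.7 34.3] th -3.9 F [ 0.2 -0.4 -0.6] t 24.85 op 0.5
dist 8.1 rot 1.21
1.9 0.4 -3.5 0.0016 -0.0094 0.0045 0; 1.9 0.3 -3.6 0.0016 -0.0094 0.0045 0
```

View pics/w11.png

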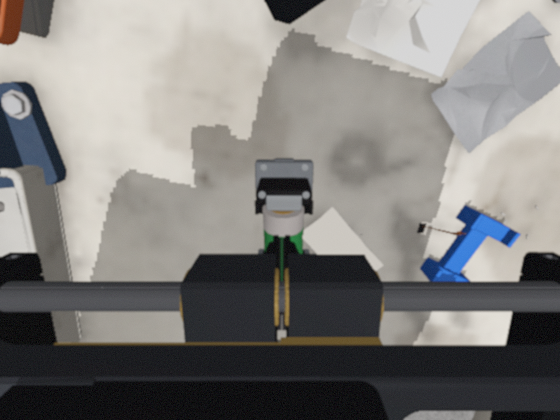

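View pics/s11z.png

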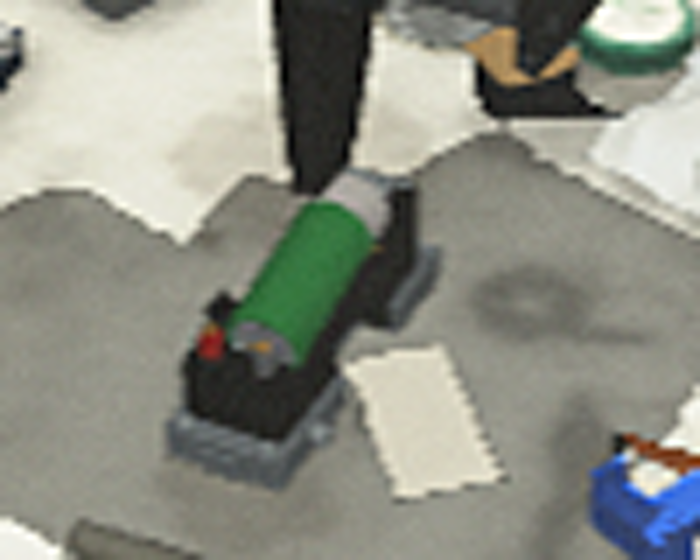

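Call:
{"method": "servo_tool", "body": {
  "steps": "0 0.4 -3.5 0.001 -0.009 0.004 0; 0 0.3 -3.2 0.001 -0.009 0.004 0; 0 0 0 0 0 0 0; 0 0 0 0 0 0 0; 3 0 0 0 0 0 0; 2.5 0 0 0 0 0 0; 0 0 0 0 0 0 0; 0 0 0 0 0 0 0"
}}

```text
t: 25.75
eef_pos: [492.3, -8.9, 57.4]
tcp_rot: [-0.005, 1.482, -2.999]
ft_force: [0.2, 0.4, 0.6]
opening: 0.002
```

Run:
```python
from h import *
goT(15,24,-5,2)
p,d,c=snap('wrist','w12');cv2.imwrite('pics/w12z.png',cv2.resize(p[120:270,200:370],None,fx=4.5,fy=3.9,interpolation=cv2.INTER_CUBIC))
```

```text
TCP bed [15.   0.  27.5] th -5.1 F [0.2 0.4 0.6] t 25.75 op 0.2
dist 3.5 rot 0.1
1.8 0.0 -0.2 0.0006 0.0006 0.0002 0; 1.8 0.0 -0.2 0.0006 0.0006 0.0002 0
```

View pics/w12z.png

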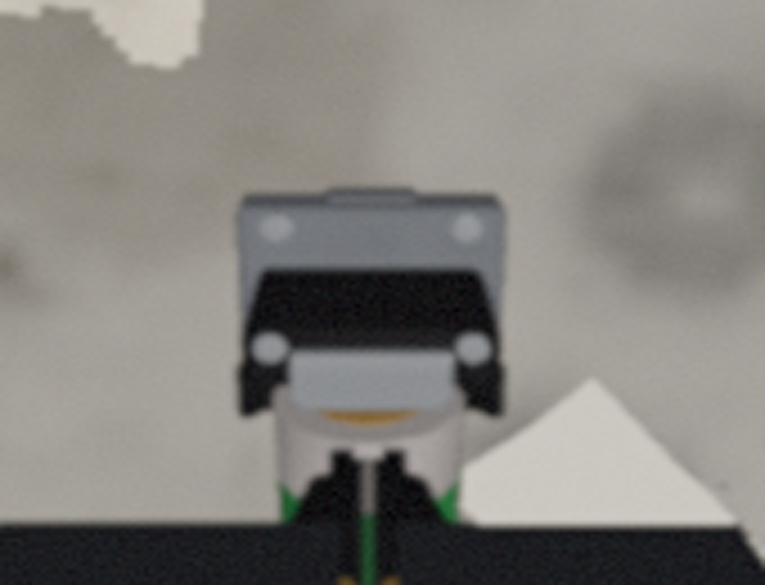

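Call:
{"method": "servo_tool", "body": {
  "steps": "1 0 0 0 0 0 0; 1 0 0 0 0 0 0; 1 0 0 0 0 0 0; 1 0 0 0 0 0 0; 1 0 0 0 0 0 0; 1 0 0 0 0 0 0; 0 0 0 0 0 0 0; 0 0 0 0 0 0 0"
}}

```text
t: 26.6
eef_pos: [492.9, -9.1, 51.7]
tcp_rot: [0.004, 1.485, -2.99]
ft_force: [0.3, 0.0, 2.1]
opening: 0.004
```

Run:
```python
from h import *
goT(15,20,-5,2)
```

```text
TCP bed [15.5 -0.3 21.8] th -4.9 F [ 0.3 -0.   2.1] t 26.6 op 0.4
dist 1.9 rot 0.12
0.9 -0.1 0.2 0.0005 -0.0009 -0.0002 0; 0.9 -0.1 0.2 0.0005 -0.0009 -0.0002 0
```

Call:
{"method": "servo_tool", "body": {
  "steps": "1 0 0 0 0 0 0; 1 0 0 0 0 0 0; 1 0 0 0 0 0 0; 1 0 0 0 0 0 0; 1 0 0 0 0 0 0; 1 0 0 0 0 0 0; 1 0 0 0 0 0 0; 1 0 0 0 0 0 0"
}}

```text
t: 27.4
eef_pos: [492.8, -9.3, 43.4]
tcp_rot: [0.009, 1.487, -2.985]
ft_force: [1.4, 0.5, 15.0]
opening: 0.004
```

Run:
```python
from h import *
goT(15,17,-5,2)
```

```text
TCP bed [15.4 -0.5 13.5] th -4.8 F [ 1.4  0.3 15. ] t 27.4 op 0.4
dist 3.6 rot 0.21
-1.7 -0.2 0.4 0.0004 -0.0017 -0.0004 0; -1.7 -0.2 0.4 0.0004 -0.0017 -0.0004 0
```

Call:
{"method": "servo_tool", "body": {
  "steps": "-1 0 0 0 0 0 0; -4 0 0 0 0 0 0; -8 0 0 0 0 0 0; -12 0 0 0 0 0 0; -14 0 2 0 0 0 0; -12 0 3 0 0 0 0; -6 0 3 0 0 0 0; 0 0 0 0 0 0 0"
}}

```text
t: 28.2
eef_pos: [487.6, -9.6, 104.3]
tcp_rot: [-0.005, 1.482, -2.999]
ft_force: [-0.5, -0.1, -0.0]
opening: 0.006
```

Run:
```python
from h import *
goT(15,17,-5,2)
p,d,c=snap('wrist','w13');cv2.imwrite('pics/w13z.png',cv2.resize(p[120:280,200:370],None,fx=4.5,fy=3.7,interpolation=cv2.INTER_CUBIC))
p,d,c=snap('scene','s13');cv2.imwrite('pics/s13z.png',cv2.resize(p[180:260,210:310],None,fx=7,fy=7,interpolation=cv2.INTER_CUBIC))
z=np.load('w13.npz')
v,u=np.mgrid[120:290,230:340];u=u.ravel();v=v.ravel();w=world(z,u,v);hx,hy,hz=hax();q=np.c_[(w-S)@hx,(w-S)@hy,(w-S)@hz]
for x in range(-30,46,3):
    k=(abs(q[:,0]-x)<1.5)&(abs(q[:,1])<3);
    if k.sum():print(x,k.sum(),np.median(q[k,2]).round(2))
```

```text
TCP bed [10.2  0.  74.4] th -5.1 F [-0.5 -0.  -0. ] t 28.2 op 0.6
dist 57.6 rot 0.1
28.4 0.0 -4.9 0.0005 0.0006 0.0002 0; 28.4 0.0 -4.9 0.0005 0.0006 0.0002 0
-6 14 11.63
-3 31 12.2
0 29 11.81
3 30 11.86
6 28 12.09
9 31 11.8
12 27 11.77
15 30 12.26
18 33 12.09
21 95 76.49
24 363 97.4
27 68 107.79
30 24 16.03
33 32 16.51
36 33 16.33
39 40 15.21
42 106 -0.26
45 28 -17.38
```

View pics/w13z.png

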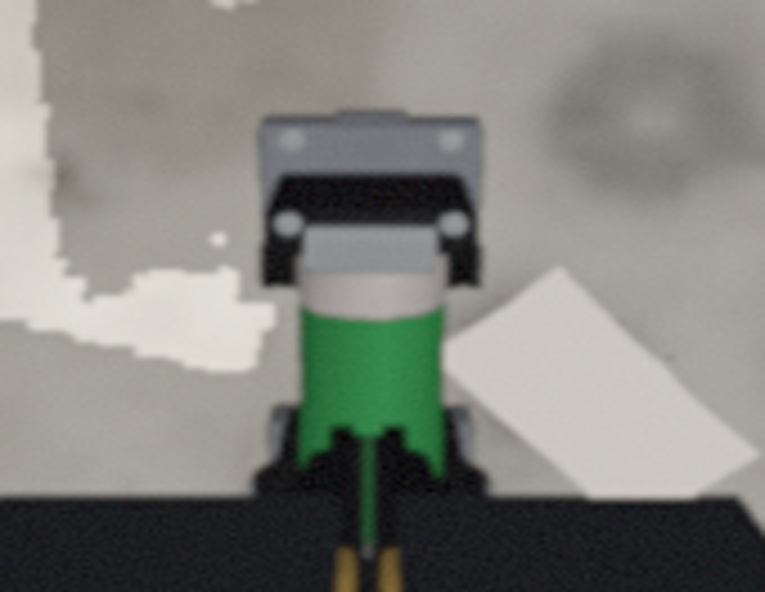

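View pics/s13z.png

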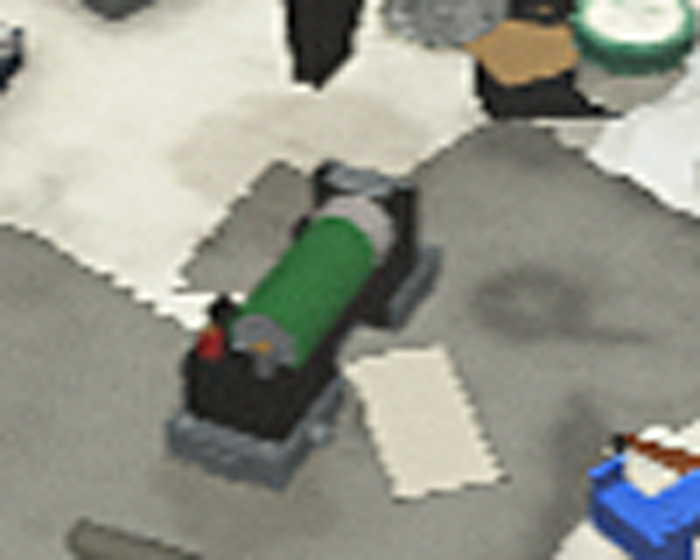

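Run:
```python
from h import *
s=sensors.state();print(s['t'],s['ft_force'],s['qvel'].max());print(order.job_done())
```

```text
28.3 [ 0.10334812 -0.77826411 -0.30468176] 0.015019652342629692
the job is handed in; nothing more can be done
None
```

The cell is loaded in the test holder: it lies flat with its white-banded end under the steel catch. I handed the job in at 28.3 s of the 72 s allowed; it reported no verdict.

- **Bed offset:** the wrist camera put the black bed about 5 mm below nominal. I worked from the measured positions of its catch and dome.
- **Spring contact:** I took the cell from the cradle, tilted it 38°, lowered it in and pushed the plain end against the spring. I kept the spring about 6–7 mm in, with the position estimate peaking near 7.0 mm and the force at 6 N. The hard stop is at 9.5 mm.
- **Snapping in:** I turned the cell down to 10° and let go, and it stayed wedged on the catch. I then pressed the white-banded end with the shut fingertips, and the last reading was 15 N with the fingertips at the flat-cell height.

**Last checks:**
- The top of the cell is level to within about 0.5 mm along the part the camera could see.
- The catch sits above the white band at the same height as before.
- The gripper is about 60 mm clear, with only sensor noise on the wrist force.

**What went less well or wasn't checked:**
- **Sideways drift:** while turning the cell down, the arm drifted about 2 mm sideways near a wrist singularity. I corrected that before letting go, with side forces of up to about 3.5 N from the holder's lips.
- **Camera disagreement:** the top and wrist cameras disagreed by about 2.5 mm on where the cell lay at the start. The grasp and spring touch matched the wrist camera.
- **Bystanders:** I made no separate final check of the other things on the bench. No move went near them.

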